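# Return the purged air filter cartridge to the sizer's inlet coupling

### The job

The particle sizer's air filter cartridge has been blown clean on the blue purge stand. Push the stand's release collar down to unlock the cartridge, draw it out, and push it into the empty coupling of the white inlet block until it locks home there with the collar sprung back up; feel your way, never forcing, wrenching or pressing hard on the parts, and leave the things standing round about where they are.

Things in the scene. Friction and masses are not known exactly. Their poses are not given: they have to be found in the camera images.
- cartridge: Air filter cartridge, 0.14 to 0.25 kg, round about its own z (up). Origin: tip of its steel stem, at the bottom. Stem: nose tapering from 8 mm wide at the tip to 16 mm at 12 mm up, 16 mm land to 19 mm, 8 mm locking groove from 19 to 28 mm, 16 mm stem to 48 mm; above it the body. Starts upright, locked in the purge stand, its body 5 mm above the collar's top.
- cartridge_body (a point): Middle of the cartridge's body, the place to grip: 26 mm diameter, 30 mm high (48 to 78 mm above the stem's tip), aluminium end rings and a clear window with white pleats. This point is 63 mm above the stem's tip, on the axis.
- purge: Blue purge stand, fixed to the bench: blue block 84 x 72 mm, 46 mm high, on a 110 x 84 mm steel foot. Behind it (its own +x) a round pressure gauge, top 89 mm high, starting 46 mm from the axis, and a copper pipe. Origin: underside centre, on the upright axis of the coupling that holds the cartridge. The coupling is spoilt by forces above 35 N.
- purge_port (a point): Centre of the blue block's top, 46 mm above the bench, on the coupling's axis. A brass and steel coupling is screwed in here by a taper thread, so its height differs and is not measured: the top of its black release collar (flange 56 mm in diameter, 5.5 mm thick, 18 mm hole) lies 34 to 38 mm above this point.
- purge_collar (a joint): Travel of the purge stand's release collar, m: 0 up, 0.004 at its stop; spring 8 N at 0, 12 N at the stop. From 3 mm on the jaws let go and the valve spring lifts the cartridge 7 mm; it then stays standing there unlocked (once let go, the collar stays about 2 mm down on it) and lifts out with less than 10 N. Until then the jaws hold it fast; pulling hard spoils them.
- inlet: White inlet block, fixed to the bench: block 84 x 72 mm, 46 mm high, on a 110 x 84 mm steel foot, with an empty coupling on top and behind it (its own +x) a steel pipe down into the worktop. Origin: underside centre, on the coupling's upright axis. Locked home, the cartridge's stem tip is about 37 to 47 mm above it. Spoilt by forces above 35 N.
- inlet_port (a point): Centre of the white block's top, 46 mm above the bench, on the coupling's axis. Same coupling as the purge stand's, its height again not measured: collar top 34 to 44 mm above this point. A stem locks with its tip about 43 mm below the collar's top and strikes bottom 1 to 2 mm lower; let go too soon, it rises 7 mm or more, unlocked.
- inlet_collar (a joint): Travel of the inlet block's release collar, m: 0 up, 0.004 at its stop, same spring. A stem pushed in dips the collar 2 mm by itself, first against the jaws (6 to 10 N), then against the valve spring (5 to 8 N); when the jaws snap into the groove it springs back to 0. Fingers resting on it block or unlock the coupling.
- vial: Bystander: glass sample bottle with red cap, 35 mm diameter, 80 mm high. Origin: underside centre.
- jar: Bystander: white powder jar with red lid, 72 mm diameter, 102 mm high. Origin: underside centre.
- timer: Bystander: white timer with blue buttons, 62 x 62 x 22 mm. Origin: underside centre.

How it is judged:
By the outcome, as a careful person would: the job done as asked, in the order asked, and still so for the second after the job is handed in, with the robot touching nothing.
It also fails if it takes over 56 s, if anything falls off the work surface, if the arm or the gripper's body presses on something with over 40 N, if the wrist force passes 120 N, or if a joint passes its speed limit or range.

### The arm

A 7-joint arm with a two-finger parallel gripper is mounted at the origin on a cart in front of the work surface, level with it; the furniture and walls round the work are solid. World frame = base frame: x ahead of the robot, y to its left, z up, the work surface at z = 0. Lengths are in m, angles in rad, forces in N, time in s.
With the tool pointing down it reaches from about 0.4 to 0.85 m from the base axis. Payload 10.4 kg.
Tool frame: the origin (TCP) lies midway between the tips of the shut fingers; the grasp point (between the pads) lies robot.pinch_z behind it (robot.pinch_z is the distance from the TCP to the grasp point, in m); z points along the fingers, y is the direction in which the jaws open and shut (so a half turn about z gives the same grasp; the last joint's range is limited). The gripper opens to 87 mm and grips with 3 to 60 N. Pads are 19 mm wide; open, the fingers measure 117 mm over their backs; the gripper's body (75 mm by 190 mm) begins 51 mm behind the grasp point.
Start: joints at [1.127, 0.332, -0.065, 1.46, 0.022, 1.35, -0.088], TCP at [0.255, -0.57, 0.195] pointing down, gripper open.
Joint ranges: [-2.6, 2.6], [-0.5, 2.12], [-1.47, 1.34], [0.16, 2.42], [-1.27, 4.41], [0.06, 2.06], [-2.6, 2.6]. Speed limits (rad/s): [2.22, 2.22, 2.79, 2.79, 3.14, 3.14, 3.14].

### API

Orientations are given as a unit quaternion [x, y, z, w].
In Python, from plant import robot, cams gives the robot as it stands.
- The arm moves only by the shell command python3 -m handwheel 'ROWS' [FORCE]. ROWS is JSON, a list of rows, each a list of 3 entries, a list of its own where there are three numbers: the shift along the tool's x, y, z in m, then the turn, a rotation vector about the tool's x, y, z in degrees, then the gripper's target within -1 to 1 (shut at 1, half-way at 0, fully open at -1). A call has 1 to 20 rows; each row is the pose to reach, as a shift and turn from the pose measured when the call began, along the tool's axes at that moment; what a row does not reach only later rows make up. A row lasts 1/10 s, in which the tool goes at most 50 mm and 8.59 degrees, less where a joint would pass 70% of its speed; a pose out of reach is approached as far as the arm can. A call with a gripper value outside its range is refused whole. The fingers move at their own pace and stop on an object; FORCE is the grip in N (left out, the last holds). Time passes only in rows, so rows that repeat a pose let the fingers close. It gives the time, the measured TCP pose, the force and the opening at its end, in the units of the state.
- robot.get_obs(): the state, without advancing time (a new reading comes with each control period).
- cams.get_image(name): name is "scene" or "top" or "wrist"; returns a dict with "img" (480x640x3 uint8, red, green, blue), "range_z" (480x640 float32, m along the optical axis (not along the pixel's ray), 0 where there is no reading), "fov_y" (degrees; the focal length in pixels is half the picture's height over the tangent of half this angle, whatever the lens; pixels are square), "cx", "cy" (the principal point, pixels), "pose" (4x4, takes a point from camera to world coordinates). Camera axes: x right, y down, z forward; pixel columns grow to the right and rows downward; lengths in m; the calibration is good to about 2 mm. A picture is of the moment at which its call begins.
- robot.sign_off(): hands the job in, once; it reports no verdict.
The state is a dict: "clock": time; "joint_pos": joint angles; "joint_velocities": joint speeds; "effort": joint torques, N m; "tool_pos": TCP position; "tool_rot": TCP orientation; "wrist_force": force on the tool from outside, world axes, zero at the start; "moment": the same for the moment, N m; "gripper_width": finger opening in m.
Only numpy, scipy, OpenCV 4.12 (cv2) and the standard library are available. Lean on these libraries where they do the work, as an engineer would, in place of code of your own. Each camera call takes 0.05 s, during which the arm holds its last target.

## Working session

There is one attempt and no reset: what is moved stays moved. The work goes in short steps, Python scripts to look and compute and a shell command to move; the robot and the scene stay as the last step left them, time stands still between calls to the robot, and variables do not carry over. Pictures are saved under pics/ and viewed, and the job is handed in when it is done.

```bash
ls; mkdir -p pics; cat > h.py <<'E'
import numpy as np, cv2
from plant import robot, cams
def shot(name,fn):
    d=cams.get_image(name); cv2.imwrite('pics/'+fn+'.png',cv2.cvtColor(d['img'],cv2.COLOR_RGB2BGR))
    np.savez('/tmp/'+fn+'.npz',**d); return d
def f(d): return 240/np.tan(np.radians(float(d['fov_y']))/2)
def pt(d,u,v,z=None):
    P=np.array(d['pose']); r=np.array([(u-d['cx'])/f(d),(v-d['cy'])/f(d),1.])
    R=P[:3,:3]@r
    s=d['range_z'][int(v),int(u)] if z is None else (z-P[2,3])/R[2]
    return P[:3,3]+R*s
def cloud(d):
    v,u=np.mgrid[0:480,0:640]; z=d['range_z']
    c=np.stack([(u-d['cx'])/f(d)*z,(v-d['cy'])/f(d)*z,z],-1); P=np.array(d['pose'])
    return c@P[:3,:3].T+P[:3,3]
E
python3 - <<'E'
from h import *
for n in ['scene','top','wrist']:
    d=shot(n,n+'0'); print(n,d['fov_y'],d['cx'],d['cy'],np.round(d['pose'],3).tolist())
o=robot.get_obs(); print(o, robot.pinch_z)
E
```

```text
pics
scene 49.33315824785652 325.84858476618854 232.36713850534855 [[-0.724, -0.458, 0.515, 0.031], [-0.689, 0.495, -0.529, 0.422], [-0.012, -0.739, -0.674, 0.806], [0.0, 0.0, 0.0, 1.0]]
top 51.646124208955484 324.06961669260414 235.78456000969567 [[0.008, -0.998, 0.054, 0.501], [-1.0, -0.009, -0.01, -0.133], [0.01, -0.054, -0.998, 1.195], [0.0, 0.0, 0.0, 1.0]]
wrist 71.11795684688605 323.49800559048356 237.7963875458988 [[0.408, -0.872, -0.269, 0.331], [-0.913, -0.391, -0.119, -0.537], [-0.002, 0.294, -0.956, 0.384], [0.0, 0.0, 0.0, 1.0]]
{'clock': 0.15, 'joint_pos': array([ 1.12737721,  0.3326784 , -0.06466234,  1.46075482,  0.02156438,
        1.34994503, -0.08849637]), 'joint_velocities': array([ 0.00091375, -0.00141217, -0.0004622 , -0.00295153, -0.00208569,
       -0.00043074, -0.00217605]), 'effort': array([ 2.45677484e-04, -6.23634410e+01,  2.45512126e-02, -3.90146685e+01,
       -6.12742128e-02,  3.71933402e-02,  8.50347692e-05]), 'tool_pos': array([ 0.25516576, -0.57016476,  0.19426373]), 'tool_rot': array([ 9.77947685e-01,  2.08849291e-01, -1.27701302e-04, -5.30992225e-04]), 'wrist_force': array([-0.26356737,  0.54046859,  0.24265205]), 'moment': array([-0.00443458,  0.02010952,  0.08530163]), 'gripper_width': 0.08652511072809367} 0.0187
```

View pics/scene0.png

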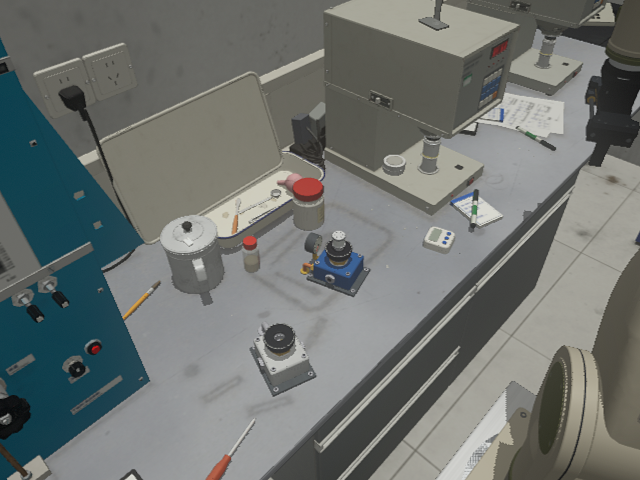

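View pics/top0.png

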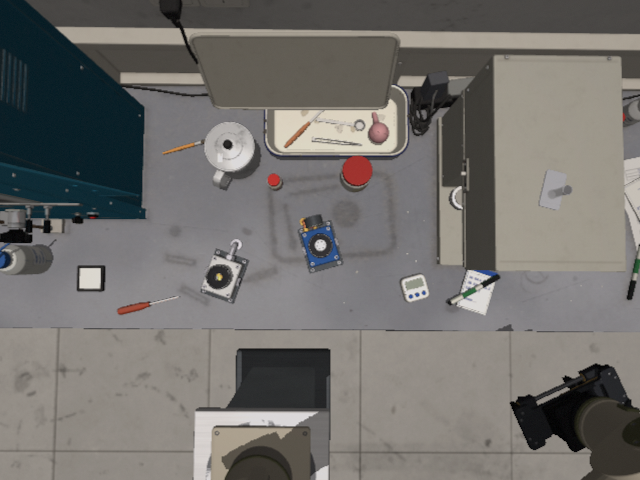

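View pics/wrist0.png

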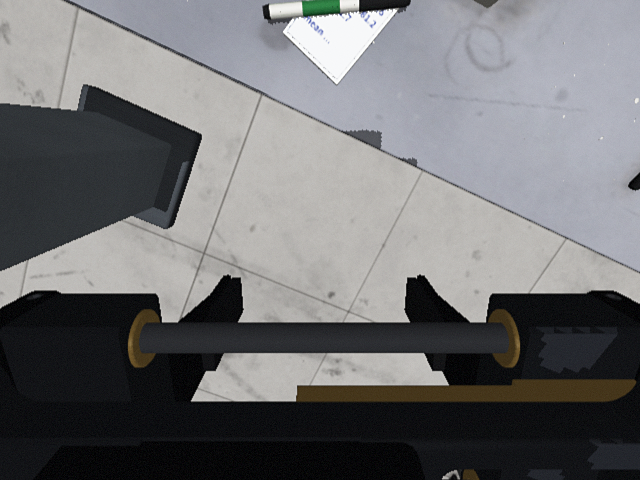

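The scene shows the purge stand with the cartridge at about (338,255) and the inlet at about (280,345). In the top view they are at about (320,245) and (222,277), with the timer at (414,288), the vial at (275,181) and the jar at (356,173). Next I measure them.

```bash
python3 - <<'E'
from h import *
for n in ['top','scene']:
    d=dict(np.load(f'/tmp/{n}0.npz')); C=cloud(d); hsv=cv2.cvtColor(d['img'],cv2.COLOR_RGB2HSV)
    bench=(np.abs(C[...,2])<0.03)
    m=(hsv[...,0]>100)&(hsv[...,0]<125)&(hsv[...,1]>150)&(hsv[...,2]>60)
    # blue block top
    r=m&(np.abs(C[...,2]-0.046)<0.006)&(C[...,0]>.3)&(C[...,0]<.8)&(np.abs(C[...,1])<.4)
    p=C[r]; print(n,'blue top',len(p),p.mean(0) if len(p) else 0)
    if len(p):
        rect=cv2.minAreaRect((p[:,:2]*1000).astype(np.float32)); print(rect)
    c=p[:,:2].mean(0)
    for nm,cc in [('purge',c),('inlet',pt(d,*( (222,277) if n=='top' else (280,338)),z=.08)[:2])]:
        near=np.hypot(C[...,0]-cc[0],C[...,1]-cc[1])<0.07
        h=np.histogram(C[...,2][near],bins=np.arange(0.02,.14,.004)); print(nm,cc,list(zip(np.round(h[1],3),h[0])))
d=cv2.imread('pics/top0.png'); cv2.imwrite('pics/z1.png',cv2.resize(d[200:320,190:350],None,fx=5,fy=5,interpolation=cv2.INTER_CUBIC))
d=cv2.imread('pics/scene0.png'); cv2.imwrite('pics/z2.png',cv2.resize(d[215:400,230:390],None,fx=3.2,fy=3.2,interpolation=cv2.INTER_CUBIC))
E
```

```text
top blue top 442 [ 0.5379074  -0.1346744   0.04659302]
((539.9478149414062, -134.6112060546875), (80.96739196777344, 68.17078399658203), 16.443960189819336)
purge [ 0.5379074 -0.1346744] [(np.float64(0.02), np.int64(6)), (np.float64(0.024), np.int64(16)), (np.float64(0.028), np.int64(23)), (np.float64(0.032), np.int64(24)), (np.float64(0.036), np.int64(15)), (np.float64(0.04), np.int64(90)), (np.float64(0.044), np.int64(375)), (np.float64(0.048), np.int64(166)), (np.float64(0.052), np.int64(9)), (np.float64(0.056), np.int64(1)), (np.float64(0.06), np.int64(1)), (np.float64(0.064), np.int64(3)), (np.float64(0.068), np.int64(7)), (np.float64(0.072), np.int64(15)), (np.float64(0.076), np.int64(144)), (np.float64(0.08), np.int64(223)), (np.float64(0.084), np.int64(87)), (np.float64(0.088), np.int64(45)), (np.float64(0.092), np.int64(5)), (np.float64(0.096), np.int64(0)), (np.float64(0.1), np.int64(0)), (np.float64(0.104), np.int64(0)), (np.float64(0.108), np.int64(9)), (np.float64(0.112), np.int64(51)), (np.float64(0.116), np.int64(52)), (np.float64(0.12), np.int64(4)), (np.float64(0.124
[... 2638 characters left out ...]
, np.int64(14)), (np.float64(0.056), np.int64(15)), (np.float64(0.06), np.int64(10)), (np.float64(0.064), np.int64(38)), (np.float64(0.068), np.int64(49)), (np.float64(0.072), np.int64(17)), (np.float64(0.076), np.int64(451)), (np.float64(0.08), np.int64(183)), (np.float64(0.084), np.int64(1)), (np.float64(0.088), np.int64(0)), (np.float64(0.092), np.int64(0)), (np.float64(0.096), np.int64(0)), (np.float64(0.1), np.int64(0)), (np.float64(0.104), np.int64(0)), (np.float64(0.108), np.int64(0)), (np.float64(0.112), np.int64(0)), (np.float64(0.116), np.int64(0)), (np.float64(0.12), np.int64(0)), (np.float64(0.124), np.int64(0)), (np.float64(0.128), np.int64(0)), (np.float64(0.132), np.int64(0))]
```

View pics/z1.png

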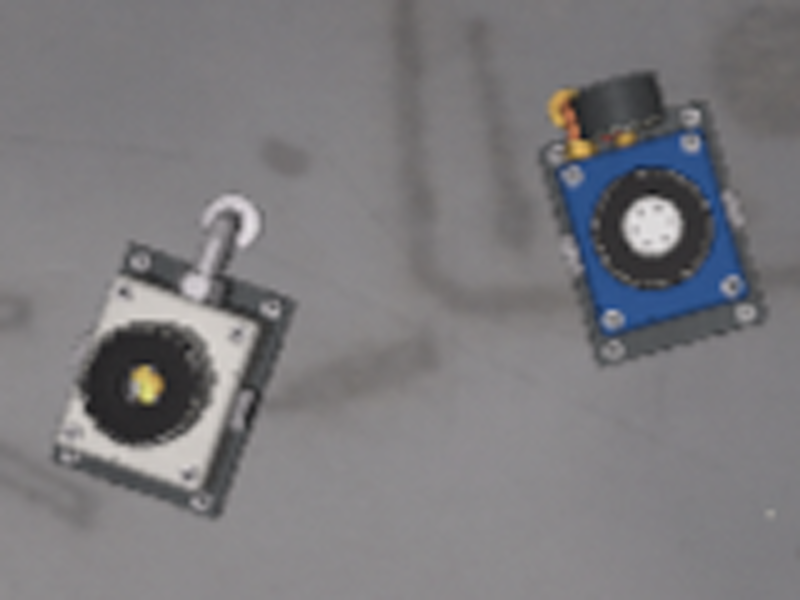

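View pics/z2.png

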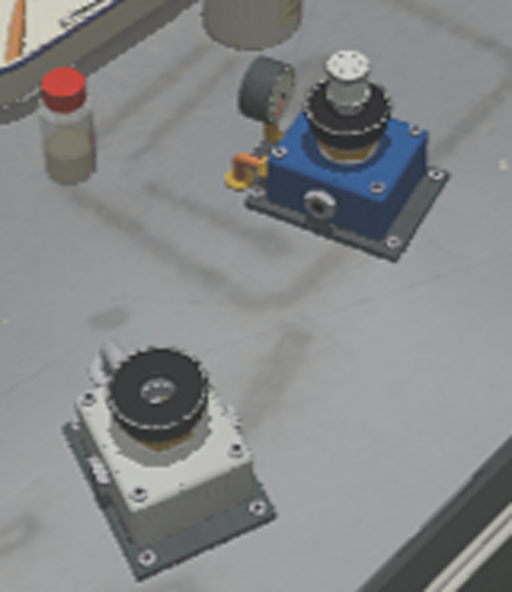

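The zooms show both collars clearly: purge collar at about (320,245) in the top view with the white cartridge top inside it, and inlet collar at about (219,276) with a brass hole. I'll locate them by colour mask in both views.

```bash
cat >> h.py <<'E'
def ray(d,u,v):
    P=np.array(d['pose']); r=P[:3,:3]@np.array([(u-d['cx'])/f(d),(v-d['cy'])/f(d),1.]); return P[:3,3],r/np.linalg.norm(r)
def tri(rays):
    A=0;b=0
    for o,r in rays:
        M=np.eye(3)-np.outer(r,r); A=A+M; b=b+M@o
    x=np.linalg.solve(A,b); return x,[np.linalg.norm((np.eye(3)-np.outer(r,r))@(x-o)) for o,r in rays]
E
python3 - <<'E'
from h import *
T=dict(np.load('/tmp/top0.npz'));S=dict(np.load('/tmp/scene0.npz'))
def sel(d,cx,cy,R,mask):
    yy,xx=np.mgrid[0:480,0:640]; m=(mask&(np.hypot(xx-cx,yy-cy)<R)).astype(np.uint8)
    cs,_=cv2.findContours(m,cv2.RETR_EXTERNAL,cv2.CHAIN_APPROX_NONE); c=max(cs,key=cv2.contourArea)
    e=cv2.fitEllipse(cv2.convexHull(c)); return e
for nm,ct,cs in [('purge',(320,245),(338,249)),('inlet',(219,276),(279,337))]:
    rs=[]
    for k,d,c in [('top',T,ct),('scene',S,cs)]:
        C=cloud(d); v=d['img'].max(-1)
        m=(np.abs(C[...,2]-.081)<.007)
        e=sel(d,*c,25,m&(v<110)); print(nm,k,e)
        for z in (.080,.083): print('   z',z,pt(d,*e[0],z=z).round(4))
        n=m&(np.hypot(*(np.mgrid[0:480,0:640][::-1]-np.array(c)[:,None,None]))<25)&(v<80)
        print('   med range z',np.median(C[...,2][n]),C[...,2][n].std(),n.sum())
        rs.append(ray(d,*e[0]))
    print(tri(rs))
# cartridge top
rs=[]
for k,d,c in [('top',T,(320,245)),('scene',S,(338,236))]:
    C=cloud(d); m=(C[...,2]>.103)&(d['img'].min(-1)>130)
    e=sel(d,*c,14,m); print('cart',k,e, pt(d,*e[0],z=.117).round(4), np.median(C[...,2][m&(np.abs(C[...,0]-.54)<.05)&(np.abs(C[...,1]+.134)<.05)])); rs.append(ray(d,*e[0]))
print(tri(rs))
E
```

```text
purge top ((320.39239501953125, 245.15492248535156), (24.1235294342041, 24.380464553833008), 164.23487854003906)
   z 0.08 [ 0.54   -0.1356  0.08  ]
   z 0.083 [ 0.5399 -0.1356  0.083 ]
   med range z 0.08099268523435055 0.0024837254023000726 321
purge scene ((338.09375, 248.5508575439453), (20.1737003326416, 26.56098747253418), 89.87738037109375)
   z 0.08 [ 0.5355 -0.1296  0.08  ]
   z 0.083 [ 0.5334 -0.1273  0.083 ]
   med range z 0.07847263309438979 0.001679508173042353 250
(array([ 0.54048907, -0.13548696,  0.07249435]), [np.float64(0.0002690535095433585), np.float64(0.0002690535095433871)])
inlet top ((218.40606689453125, 276.47344970703125), (23.883657455444336, 24.949026107788086), 68.85232543945312)
   z 0.08 [0.4679 0.0919 0.08  ]
   z 0.083 [0.468  0.0913 0.083 ]
   med range z 0.08128148543397806 0.0020567886492530206 385
inlet scene ((278.6250915527344, 337.0481262207031), (27.27948760986328, 31.43661117553711), 79.56290435791016)
   z 0.08 [0.4638 0.097  0.08  ]
   z 0.083 [0.462  0.0983 0.083 ]
   med range z 0.07921736243862154 0.0013993676791690638 530
(array([0.46790281, 0.09354864, 0.07273938]), [np.float64(0.0002789191617673534), np.float64(0.00027891916176734906)])
cart top ((320.0, 244.68499755859375), (11.128616333007812, 11.322147369384766), 0.0) [ 0.5397 -0.1347  0.117 ] 1.1952474863525913
cart scene ((338.5014343261719, 234.81410217285156), (8.658190727233887, 13.504934310913086), 88.6047592163086) [ 0.5352 -0.1302  0.117 ] 0.11370596167009317
(array([ 0.53974388, -0.13487095,  0.11100929]), [np.float64(0.0002697652499639249), np.float64(0.00026976524996403964)])
```

```bash
cat >> h.py <<'E'
from scipy.spatial.transform import Rotation as Ro
def goto(*xyz):
    o=robot.get_obs(); R=Ro.from_quat(o['tool_rot']).as_matrix()
    for p in xyz: print('shift mm',(R.T@(np.array(p)-o['tool_pos'])*1000).round(1))
    x=R[:,0]; print('yaw of tool x',np.degrees(np.arctan2(x[1],x[0])).round(2),'tilt',R[:,2].round(4),'tcp',o['tool_pos'].round(4),'t',o['clock'],'F',o['wrist_force'].round(2),'w',o['gripper_width'])
E
python3 - <<'E'
from h import *
goto((.36,-.3,.23),(.539,-.135,.20),(.50,-.15,.23))
T=dict(np.load('/tmp/top0.npz'));C=cloud(T)
for u in (430,445,470,500,560):print([C[v,u].round(2).tolist() for v in (200,240,262)])
E
```

```text
shift mm [ 206.  -203.8  -35.5]
shift mm [ 436.8 -281.3   -5.4]
shift mm [ 395.1 -283.5  -35.4]
yaw of tool x 24.11 tilt [-5.e-04  1.e-03 -1.e+00] tcp [ 0.2552 -0.5702  0.1943] t 0.15 F [-0.26  0.54  0.24] w 0.08652511072809367
[[0.65, -0.4, -0.0], [0.56, -0.4, 0.0], [0.5, -0.4, -0.0]]
[[0.65, -0.43, 0.05], [0.56, -0.43, 0.04], [0.5, -0.43, 0.04]]
[[0.62, -0.42, 0.27], [0.55, -0.42, 0.26], [0.5, -0.42, 0.26]]
[[0.6, -0.43, 0.4], [0.54, -0.43, 0.4], [0.5, -0.42, 0.4]]
[[0.61, -0.52, 0.4], [0.54, -0.52, 0.4], [0.51, -0.52, 0.4]]
```

```bash
python3 -m handwheel '[[[0.05,-0.05,-0.01],[0,0,1],-0.5],[[0.1,-0.1,-0.02],[0,0,2],-0.3],[[0.15,-0.15,-0.03],[0,0,4],0],[[0.206,-0.204,-0.036],[0,0,6],0],[[0.25,-0.22,-0.036],[0,0,8],0],[[0.29,-0.24,-0.036],[0,0,8],0],[[0.33,-0.26,-0.036],[0,0,8],0],[[0.36,-0.28,-0.036],[0,0,8],0],[[0.395,-0.284,-0.036],[0,0,8],0],[[0.395,-0.284,-0.036],[0,0,8],0],[[0.395,-0.284,-0.036],[0,0,8],0],[[0.395,-0.284,-0.036],[0,0,8],0],[[0.395,-0.284,-0.036],[0,0,8],0]]' 20
python3 - <<'E'
from h import *
d=shot('wrist','w1'); goto((.539,-.135,.15)); print(np.round(d['pose'],3).tolist())
E
```

```text
clock: 1.45
tool_pos: [0.4991, -0.1507, 0.2303]
tool_rot: [0.99, 0.139, -0.001, -0.0]
wrist_force: [-0.7, 0.5, 0.1]
gripper_width: 0.0436
shift mm [42.9 -4.3 80.4]
yaw of tool x 15.99 tilt [-1.e-03  6.e-04 -1.e+00] tcp [ 0.499  -0.151   0.2304] t 1.5 F [-0.24 -0.01  0.64] w 0.04391546122549756
[[0.276, -0.918, -0.284, 0.579], [-0.961, -0.264, -0.08, -0.128], [-0.002, 0.295, -0.955, 0.42], [0.0, 0.0, 0.0, 1.0]]
```

View pics/w1.png

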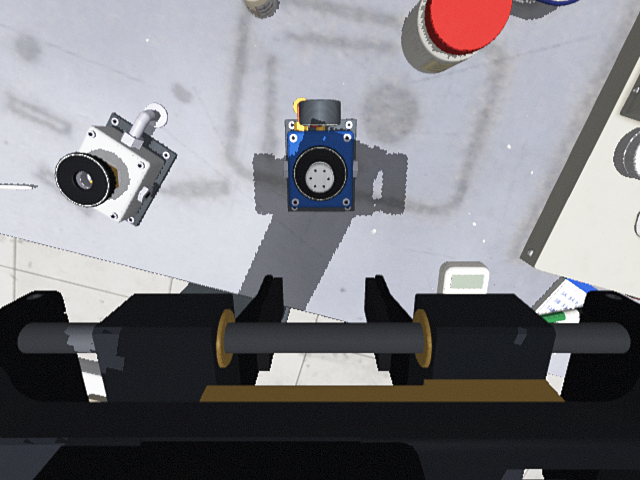

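The wrist view has the purge collar near (321,174), the cartridge top at (319,178) and the inlet collar at (86,180). The fingertips sit symmetrically about column 321.

```bash
cat > m.py <<'E'
from h import *
import sys
def meas(fn,pc,ic,R=32,cart=True,Rc=18):
    d=dict(np.load(f'/tmp/{fn}.npz')); C=cloud(d); v=d['img'].max(-1)
    yy,xx=np.mgrid[0:480,0:640]
    for nm,c in (('purge',pc),('inlet',ic)):
        if c is None: continue
        m=(np.abs(C[...,2]-.0815)<.007)&(np.hypot(xx-c[0],yy-c[1])<R)
        q=m&(v<110); p=C[q]; 
        cs,_=cv2.findContours(q.astype(np.uint8),cv2.RETR_EXTERNAL,cv2.CHAIN_APPROX_NONE); h=cv2.convexHull(max(cs,key=cv2.contourArea))
        e=cv2.fitEllipse(h); zt=np.median(p[:,2])
        print(nm,'ell',np.round(e[0],1),np.round(e[1],1),'at z',zt.round(4),pt(d,*e[0],z=zt).round(4))
        cc,r=cv2.minEnclosingCircle((p[:,:2]*1000).astype(np.float32)); print('   enclosing',np.round(cc,1),round(r,1))
    if cart:
        m=(C[...,2]>.10)&(C[...,2]<.135)&(d['img'].min(-1)>110)&(np.hypot(xx-pc[0],yy-pc[1])<R)
        cs,_=cv2.findContours(m.astype(np.uint8),cv2.RETR_EXTERNAL,cv2.CHAIN_APPROX_NONE); h=cv2.convexHull(max(cs,key=cv2.contourArea))
        e=cv2.fitEllipse(h); zt=np.percentile(C[...,2][m],70); print('cart',np.round(e[0],1),np.round(e[1],1),zt,pt(d,*e[0],z=zt).round(4))
E
python3 - <<'E'
from m import *
meas('w1',(320,175),(86,180))
E
```

```text
purge ell [319.7 172.6] [54.9 55.8] at z 0.0802 [ 0.5422 -0.1342  0.0802]
   enclosing [ 541.5 -134.5] 27.9
inlet ell [ 81.5 179.8] [44.4 55.5] at z 0.0808 [0.4693 0.094  0.0808]
   enclosing [469.7  92.5] 27.5
cart [319.4 177.2] [27.9 29.2] 0.11569917525079322 [ 0.542  -0.1345  0.1157]
```

```bash
python3 - <<'E'
from h import *
goto((.541,-.1347,.14))
E
python3 -m handwheel '[[[0.02,-0.002,0.04],[0,0,0],0.05],[[0.0448,-0.0051,0.08],[0,0,0],0.05],[[0.0448,-0.0051,0.0904],[0,0,0],0.05],[[0.0448,-0.0051,0.0904],[0,0,0],0.05],[[0.0448,-0.0051,0.0904],[0,0,0],0.05]]' 20
python3 - <<'E'
from h import *
d=shot('wrist','w2');goto((.541,-.1347,.14))
E
```

```text
shift mm [44.9 -4.  90.4]
yaw of tool x 15.99 tilt [-1.e-03  6.e-04 -1.e+00] tcp [ 0.499  -0.151   0.2304] t 1.5 F [-0.24 -0.01  0.64] w 0.04391546122549756
clock: 2.0
tool_pos: [0.5405, -0.1349, 0.1412]
tool_rot: [0.99, 0.138, -0.0, 0.0]
wrist_force: [0.2, -0.1, 0.6]
gripper_width: 0.0415
shift mm [ 0.2 -0.2  1.7]
yaw of tool x 15.9 tilt [ 1.1e-03 -7.0e-04 -1.0e+00] tcp [ 0.5408 -0.1349  0.1417] t 2.05 F [0.05 0.31 0.19] w 0.04170138635295253
```

View pics/w2.png

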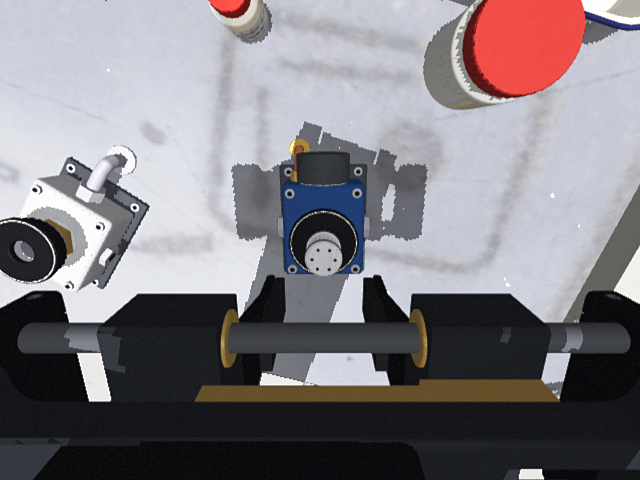

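Cartridge top now at (325,253), collar at (324,241), straight ahead of the fingers (midline ~325).

```bash
python3 - <<'E'
from m import *
meas('w2',(324,243),(20,250),R=40)
d=dict(np.load('/tmp/w2.npz')); P=np.array(d['pose']); o=robot.get_obs()
q=np.linalg.inv(P)@np.append(o['tool_pos'],1); print('tcp px',q[0]/q[2]*f(d)+d['cx'],q[1]/q[2]*f(d)+d['cy'])
E
```

```text
purge ell [323.1 241.3] [67.2 69.9] at z 0.0802 [ 0.5428 -0.1341  0.0802]
   enclosing [ 541.5 -134.3] 27.8
inlet ell [ 20.2 251.4] [53.1 70.4] at z 0.0808 [0.4693 0.0939 0.0808]
   enclosing [469.9  92.1] 27.5
cart [323.1 255.8] [37.2 40. ] 0.1156185202917042 [ 0.5437 -0.1338  0.1156]
tcp px 323.4483540864087 275.176438495504
```

```bash
python3 -m handwheel '[[[0.0008,-0.0004,0.015],[0,0,0],0.1],[[0.0008,-0.0004,0.03],[0,0,0],0.1],[[0.0008,-0.0004,0.042],[0,0,0],0.1],[[0.0008,-0.0004,0.05],[0,0,0],0.1],[[0.0008,-0.0004,0.055],[0,0,0],0.1],[[0.0008,-0.0004,0.055],[0,0,0],0.1],[[0.0008,-0.0004,0.055],[0,0,0],0.1]]' 20
python3 - <<'E'
from h import *
d=shot('scene','s2');goto((.541,-.1347,.081))
cv2.imwrite('pics/s2z.png',cv2.resize(cv2.imread('pics/s2.png')[160:320,240:440],None,fx=4,fy=3.75,interpolation=cv2.INTER_CUBIC))
E
```

```text
clock: 2.75
tool_pos: [0.5418, -0.1343, 0.087]
tool_rot: [0.99, 0.138, 0.001, 0.0]
wrist_force: [0.1, 0.2, 0.7]
gripper_width: 0.0395
shift mm [-1.   0.1  6.2]
yaw of tool x 15.9 tilt [ 1.9e-03 -8.0e-04 -1.0e+00] tcp [ 0.5419 -0.1344  0.0872] t 2.8 F [ 0.55 -0.22  0.65] w 0.039182618549002596
```

View pics/s2z.png

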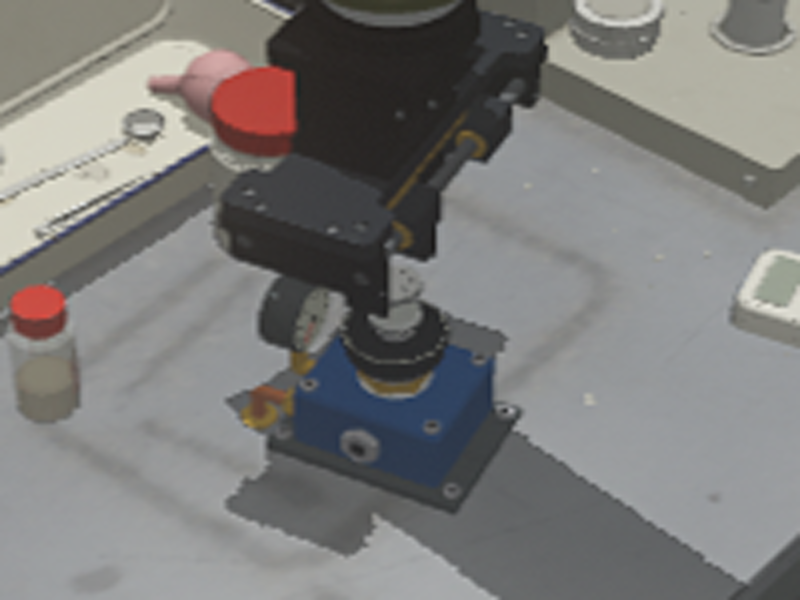

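The near finger is just above the collar beside the body. Now I feel down in small steps.

```bash
python3 -m handwheel '[[[0,0,0.002],[0,0,0],0.1],[[0,0,0.004],[0,0,0],0.1],[[0,0,0.005],[0,0,0],0.1],[[0,0,0.005],[0,0,0],0.1]]'
```

```text
clock: 3.2
tool_pos: [0.5418, -0.1343, 0.082]
tool_rot: [0.99, 0.138, 0.001, 0.0]
wrist_force: [0.4, 0.1, -0.3]
gripper_width: 0.0389
```

```bash
python3 -m handwheel '[[[0,0,0.001],[0,0,0],0.1],[[0,0,0.001],[0,0,0],0.1]]'
```

```text
clock: 3.4
tool_pos: [0.5418, -0.1344, 0.0809]
tool_rot: [0.99, 0.138, 0.001, 0.0]
wrist_force: [-0.1, 0.3, -0.7]
gripper_width: 0.0391
```

```bash
python3 -m handwheel '[[[0,0,0.001],[0,0,0],0.1],[[0,0,0.001],[0,0,0],0.1]]'
```

```text
clock: 3.6
tool_pos: [0.5417, -0.1343, 0.0798]
tool_rot: [0.99, 0.138, 0.001, 0.0]
wrist_force: [0.0, 0.0, -0.0]
gripper_width: 0.039
```

```bash
python3 -m handwheel '[[[0,0,0.001],[0,0,0],0.1],[[0,0,0.001],[0,0,0],0.1]]'
```

```text
clock: 3.8
tool_pos: [0.5416, -0.1343, 0.0786]
tool_rot: [0.99, 0.138, 0.0, 0.0]
wrist_force: [0.4, -0.5, 0.8]
gripper_width: 0.0388
```

```bash
python3 -m handwheel '[[[0,0,0.001],[0,0,0],0.1],[[0,0,0.001],[0,0,0],0.1]]'
```

```text
clock: 4.0
tool_pos: [0.5415, -0.1343, 0.0775]
tool_rot: [0.99, 0.138, 0.0, 0.0]
wrist_force: [-0.4, 0.4, -0.1]
gripper_width: 0.0388
```

```bash
python3 - <<'E'
from h import *
d=shot('wrist','w3');d=shot('scene','s3')
cv2.imwrite('pics/s3z.png',cv2.resize(cv2.imread('pics/s3.png')[200:310,300:400],None,fx=6,fy=5.4,interpolation=cv2.INTER_CUBIC))
C=cloud(d); 
E
```

```text
(no output)
```

View pics/s3z.png

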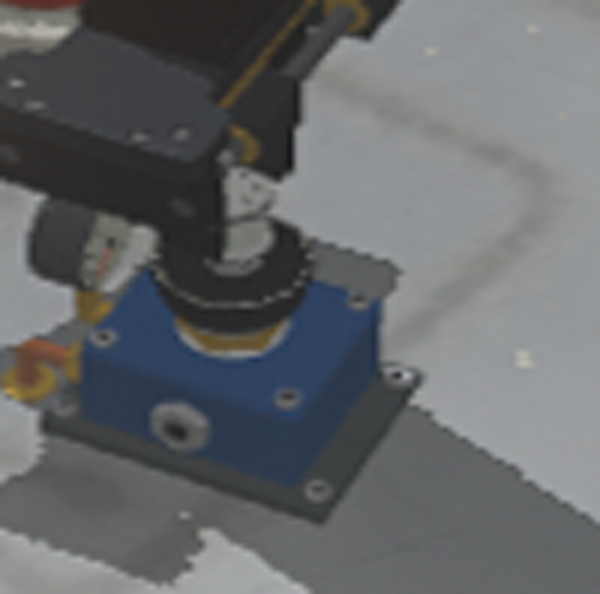

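View pics/w3.png

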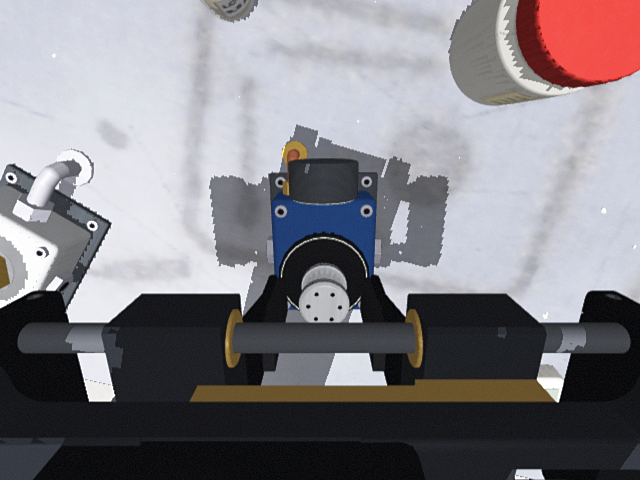

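The fingers straddle the body at (325,300), tips at the collar's edge but no contact yet. Continue feeling.

```bash
python3 -m handwheel '[[[0,0,0.001],[0,0,0],0.1],[[0,0,0.001],[0,0,0],0.1]]'
```

```text
clock: 4.3
tool_pos: [0.5415, -0.1343, 0.0765]
tool_rot: [0.99, 0.138, 0.0, 0.0]
wrist_force: [-0.0, -0.3, -0.9]
gripper_width: 0.039
```

```bash
python3 -m handwheel '[[[0,0,0.001],[0,0,0],0.1],[[0,0,0.001],[0,0,0],0.1]]'
```

```text
clock: 4.5
tool_pos: [0.5414, -0.1343, 0.0753]
tool_rot: [0.99, 0.138, 0.0, 0.0]
wrist_force: [-0.1, 0.2, 0.0]
gripper_width: 0.0391
```

```bash
python3 -m handwheel '[[[0,0,0.001],[0,0,0],0.1],[[0,0,0.001],[0,0,0],0.1]]'
```

```text
clock: 4.7
tool_pos: [0.5413, -0.1343, 0.0742]
tool_rot: [0.99, 0.138, 0.0, 0.0]
wrist_force: [-0.5, -0.4, -0.8]
gripper_width: 0.0392
```

```bash
python3 - <<'E'
from h import *
d=shot('scene','s4');shot('top','t4')
cv2.imwrite('pics/s4z.png',cv2.resize(cv2.imread('pics/s4.png')[200:310,300:400],None,fx=6,fy=5.4,interpolation=cv2.INTER_CUBIC))
C=cloud(d); np.set_printoptions(linewidth=250)
for v in range(232,262,2): print(v,[f"{C[v,u,2]*1000:.0f}/{d['img'][v,u].max()}" for u in range(322,356,2)])
E
```

```text
232 ['203/45', '806/45', '207/43', '209/44', '209/44', '209/43', '207/43', '187/49', '183/83', '175/76', '177/48', '105/47', '109/40', '103/42', '0/154', '-5/151', '-3/151']
234 ['198/40', '198/41', '201/40', '203/45', '204/45', '204/45', '200/40', '185/44', '112/126', '113/136', '115/107', '113/140', '103/76', '-2/156', '-2/153', '-1/150', '-0/149']
236 ['186/42', '194/41', '197/41', '197/40', '200/40', '199/39', '195/41', '136/35', '113/131', '115/118', '115/136', '113/127', '-5/142', '0/151', '-2/150', '-2/150', '-0/149']
238 ['181/42', '181/41', '184/42', '185/47', '196/51', '196/39', '190/39', '133/36', '114/126', '806/137', '113/128', '111/82', '-5/151', '-3/149', '-0/149', '-3/149', '-2/149']
240 ['176/42', '179/40', '180/41', '183/43', '183/59', '187/46', '187/40', '125/36', '113/84', '112/77', '107/81', '101/86', '-0/111', '0/148', '-4/152', '-1/152', '-3/151']
242 ['170/64', '173/45', '175/38', '178/40', '177/40', '181/40', '181/39', '119/41', '105/110', '105/119', '103/117', '95/107', '76/38', '77/53', '-3/135', '-1/152', '-1/150']
244 ['-1/135', '-3/141', '109/74', '173/4
[... 708 characters left out ...]
2', '77/44', '78/44', '80/43', '82/45', '78/68', '45/88', '-3/91']
254 ['46/95', '45/96', '65/69', '78/41', '80/70', '78/51', '79/43', '77/43', '79/43', '77/43', '77/43', '78/52', '79/76', '76/69', '68/48', '44/97', '43/96']
256 ['43/95', '44/95', '45/98', '69/43', '76/41', '79/52', '78/82', '78/75', '78/75', '79/95', '79/77', '79/52', '78/42', '71/42', '45/85', '43/96', '43/96']
258 ['45/94', '44/94', '45/95', '46/90', '69/47', '72/41', '75/42', '77/43', '75/43', '75/43', '77/43', '71/42', '70/41', '43/74', '46/97', '44/96', '43/95']
260 ['45/95', '46/95', '45/94', '45/96', '47/99', '64/67', '62/47', '67/43', '65/41', '69/42', '63/46', '66/60', '49/102', '43/104', '44/96', '44/96', '45/97']
```

View pics/s4z.png

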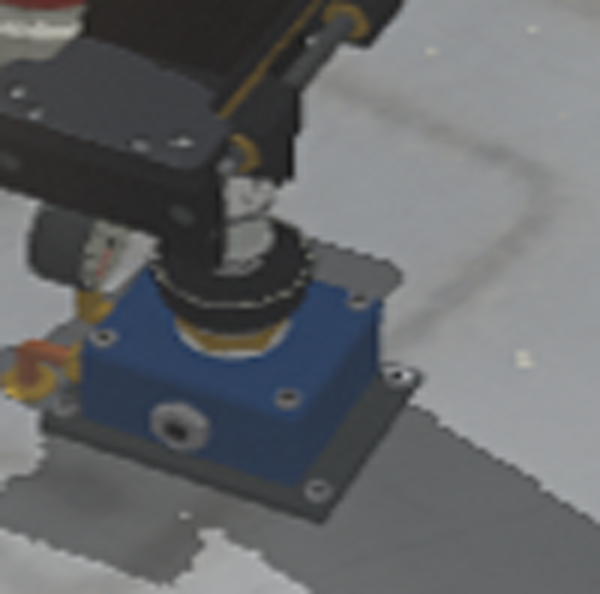

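```bash
python3 - <<'E'
from h import *
d=dict(np.load('/tmp/s4.npz')); C=cloud(d)
o=robot.get_obs(); R=Ro.from_quat(o['tool_rot']).as_matrix()
def tl(p): return ((p-o['tool_pos'])@R*1000).round(0)
for u in (330,332,334,336):
    print(u,[(v,tl(C[v,u]).tolist()) for v in range(240,254,1)])
d=dict(np.load('/tmp/w3.npz')); C=cloud(d); print('wrist (old tcp z 77.5)')
for v in range(276,372,6): print(v,[tl(C[v,u]).tolist() for u in (256,264,270,274,280,372,378,384)])
E
```

```text
330 [(240, [-30.0, -89.0, -109.0]), (241, [-28.0, -85.0, -103.0]), (242, [-29.0, -87.0, -103.0]), (243, [-30.0, -89.0, -102.0]), (244, [-29.0, -88.0, -99.0]), (245, [-29.0, -88.0, -97.0]), (246, [1.0, -31.0, -32.0]), (247, [-0.0, -33.0, -31.0]), (248, [12.0, -11.0, -4.0]), (249, [10.0, -14.0, -5.0]), (250, [9.0, -15.0, -4.0]), (251, [7.0, -18.0, -4.0]), (252, [6.0, -21.0, -4.0]), (253, [4.0, -25.0, -6.0])]
332 [(240, [-35.0, -91.0, -113.0]), (241, [-34.0, -88.0, -108.0]), (242, [-34.0, -89.0, -107.0]), (243, [-34.0, -89.0, -104.0]), (244, [-33.0, -87.0, -100.0]), (245, [-35.0, -91.0, -101.0]), (246, [-3.0, -29.0, -32.0]), (247, [-3.0, -30.0, -30.0]), (248, [-4.0, -32.0, -29.0]), (249, [6.0, -13.0, -6.0]), (250, [5.0, -15.0, -6.0]), (251, [4.0, -16.0, -4.0]), (252, [3.0, -18.0, -4.0]), (253, [2.0, -21.0, -4.0])]
334 [(240, [-38.0, -89.0, -113.0]), (241, [-37.0, -88.0, -109.0]), (242, [-37.0, -88.0, -107.0]), (243, [-37.0, -89.0, -105.0]), (244, [-38.0, -89.0, -103.0]), (245, [-37.0, -87.0, -99.0]), (246, [-9.0, -32.0, -37.0]), (247, [-8.0, -30.0, -32.0]), (248, [-8.0, -32.0, -31.0]), 
[... 2759 characters left out ...]
, -119.0], [30.0, -15.0, -119.0], [30.0, -14.0, -119.0], [30.0, -12.0, -119.0], [30.0, -11.0, -119.0], [30.0, 13.0, -118.0], [30.0, 14.0, -119.0], [29.0, 16.0, -118.0]]
354 [[7.0, -24.0, -89.0], [0.0, -23.0, -80.0], [-0.0, -21.0, -80.0], [-0.0, -19.0, -80.0], [-113.0, -40.0, 74.0], [-2.0, 20.0, -77.0], [-1.0, 22.0, -79.0], [0.0, 24.0, -80.0]]
360 [[4.0, -24.0, -90.0], [-3.0, -23.0, -80.0], [-3.0, -21.0, -80.0], [-3.0, -19.0, -80.0], [-120.0, -41.0, 74.0], [-5.0, 20.0, -78.0], [-3.0, 22.0, -80.0], [-2.0, 24.0, -81.0]]
366 [[3.0, -24.0, -91.0], [-6.0, -24.0, -80.0], [-5.0, -21.0, -81.0], [-6.0, -20.0, -80.0], [-126.0, -41.0, 74.0], [-7.0, 20.0, -78.0], [-5.0, 22.0, -80.0], [-6.0, 24.0, -79.0]]
```

No contact yet, and the range images put the fingertips about 30 mm above the TCP at this opening. Before going lower I'll back up and check the finger geometry at several openings.

```bash
python3 -m handwheel '[[[0,0,-0.03],[0,0,0],0.1],[[0,0,-0.06],[0,0,0],0.1],[[0,0,-0.066],[0,0,0],0.1],[[0,0,-0.066],[0,0,0],0.1]]'
python3 - <<'E'
from h import *
shot('wrist','w5a');shot('scene','s5a')
E
python3 -m handwheel '[[[0,0,0],[0,0,0],1],[[0,0,0],[0,0,0],1],[[0,0,0],[0,0,0],1],[[0,0,0],[0,0,0],1],[[0,0,0],[0,0,0],1]]'
python3 - <<'E'
from h import *
shot('wrist','w5');d=shot('scene','s5'); goto()
a=[cv2.imread(f'pics/{n}.png')[150:300,280:440] for n in('s5a','s5')]
cv2.imwrite('pics/s5z.png',cv2.resize(np.hstack(a),None,fx=2.5,fy=3,interpolation=cv2.INTER_CUBIC))
E
```

```text
clock: 5.2
tool_pos: [0.542, -0.1344, 0.1413]
tool_rot: [0.99, 0.138, 0.001, 0.001]
wrist_force: [0.7, 0.2, -0.4]
gripper_width: 0.039
clock: 5.8
tool_pos: [0.5408, -0.1343, 0.1392]
tool_rot: [0.99, 0.138, -0.0, 0.0]
wrist_force: [-0.3, -0.2, 0.1]
gripper_width: 0.0071
yaw of tool x 15.9 tilt [-6.e-04 -3.e-04 -1.e+00] tcp [ 0.5408 -0.1343  0.1393] t 5.9 F [1.06 0.38 0.48] w 0.002860809353792662
```

View pics/s5z.png

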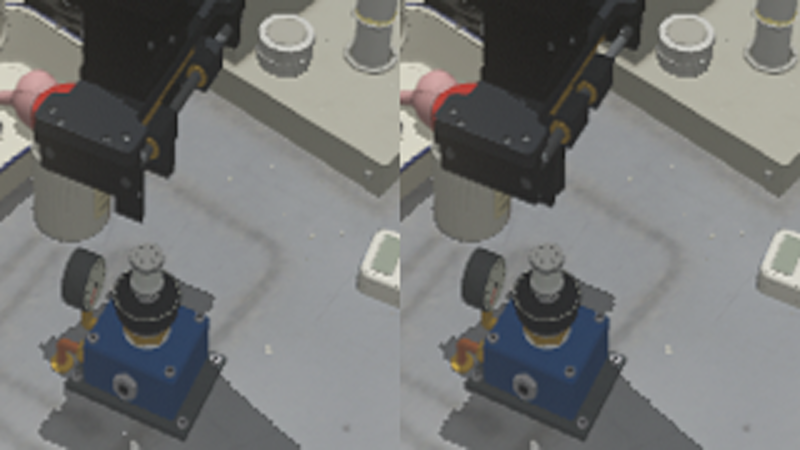

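View pics/w5.png

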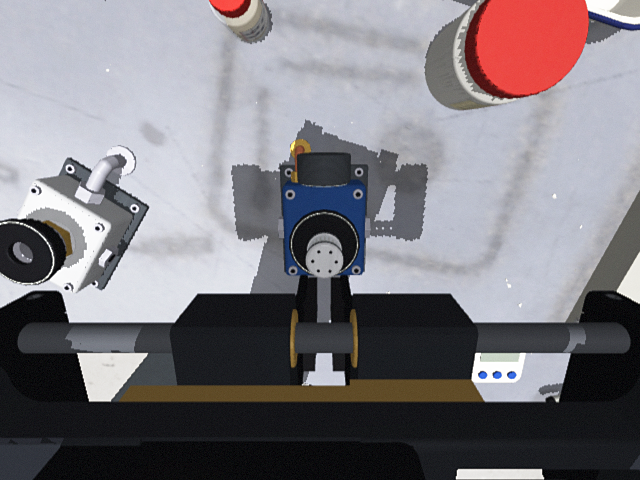

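```bash
python3 - <<'E'
from h import *
for n,T in (('s5a',(.542,-.1344,.1413)),('s5',(.5408,-.1343,.1393)),('w5',(.5408,-.1343,.1393)),('w5a',(.542,-.1344,.1413))):
    d=dict(np.load(f'/tmp/{n}.npz')); C=cloud(d); R=Ro.from_quat([.99,.138,0,0]).as_matrix()
    q=(C-np.array(T))@R*1000
    m=(d['img'].max(-1)<70)&(np.hypot(q[...,0],q[...,1])<40)&(q[...,2]<25)&(q[...,2]>-75)
    p=q[m]; i=np.argsort(-p[:,2])[:25]; vu=np.argwhere(m)[i]
    print(n,m.sum(), np.hstack([p[i],vu]).round(0)[::3].tolist())
E
```

```text
s5a 130 [[-4.0, 21.0, -23.0, 208.0, 344.0], [-1.0, 18.0, -26.0, 207.0, 342.0], [4.0, 19.0, -27.0, 206.0, 340.0], [1.0, -30.0, -27.0, 221.0, 330.0], [2.0, 18.0, -28.0, 206.0, 341.0], [-10.0, 20.0, -28.0, 207.0, 347.0], [3.0, -29.0, -29.0, 220.0, 329.0], [4.0, 19.0, -29.0, 205.0, 340.0], [-9.0, 22.0, -29.0, 206.0, 347.0]]
s5 144 [[-10.0, 10.0, -26.0, 212.0, 345.0], [-11.0, -12.0, -29.0, 218.0, 340.0], [-10.0, -7.0, -29.0, 216.0, 341.0], [-10.0, 5.0, -30.0, 212.0, 344.0], [-3.0, -13.0, -31.0, 216.0, 336.0], [-12.0, 7.0, -32.0, 211.0, 345.0], [-5.0, -14.0, -32.0, 216.0, 337.0], [-8.0, 1.0, -33.0, 212.0, 342.0], [-3.0, -13.0, -33.0, 215.0, 336.0]]
w5 1818 [[11.0, -7.0, 25.0, 245.0, 313.0], [7.0, -4.0, 25.0, 251.0, 318.0], [-7.0, 4.0, 24.0, 270.0, 329.0], [0.0, 8.0, 24.0, 261.0, 335.0], [-7.0, -4.0, 24.0, 271.0, 318.0], [0.0, -8.0, 24.0, 261.0, 311.0], [7.0, -4.0, 24.0, 252.0, 318.0], [-6.0, 4.0, 23.0, 270.0, 330.0], [8.0, -3.0, 23.0, 251.0, 319.0]]
w5a 2770 [[6.0, -4.0, 25.0, 252.0, 318.0], [12.0, -26.0, -28.0, 275.0, 274.0], [-6.0, -20.0, -28.0, 306.0, 287.0], [7.0, 20.0, -28.0, 284.0, 361.0], [11.0, 22.0, -29.0, 278.0, 366.0], [13.0, 26.0, -29.0, 275.0, 373.0], [13.0, 25.0, -29.0, 275.0, 372.0], [-4.0, -19.0, -29.0, 304.0, 287.0], [11.0, -23.0, -29.0, 278.0, 279.0]]
```

```bash
python3 - <<'E'
import cv2,numpy as np
a=cv2.imread('pics/w5a.png')[220:420,220:430]; b=cv2.imread('pics/w5.png')[220:420,220:430]
c=np.hstack([a,b]); c=np.clip(c.astype(float)*1.0,0,255); c=(255*(c/255)**.5).astype(np.uint8)
cv2.imwrite('pics/wz.png',cv2.resize(c,None,fx=1.9,fy=2.8,interpolation=cv2.INTER_CUBIC))
a=cv2.imread('pics/s5a.png')[120:250,290:420];b=cv2.imread('pics/s5.png')[120:250,290:420]
c=np.hstack([a,b]);c=(255*(c/255)**.5).astype(np.uint8)
cv2.imwrite('pics/sz.png',cv2.resize(c,None,fx=3,fy=4,interpolation=cv2.INTER_CUBIC))
E
```

```text
(no output)
```

View pics/wz.png

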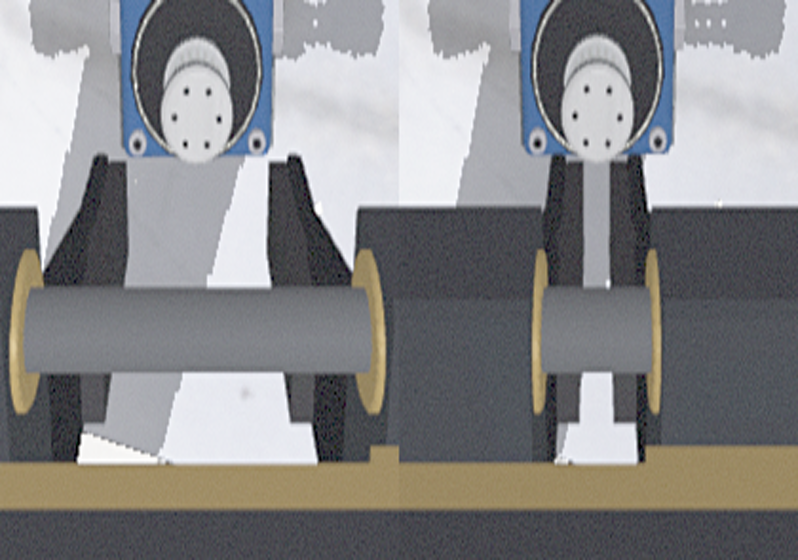

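View pics/sz.png

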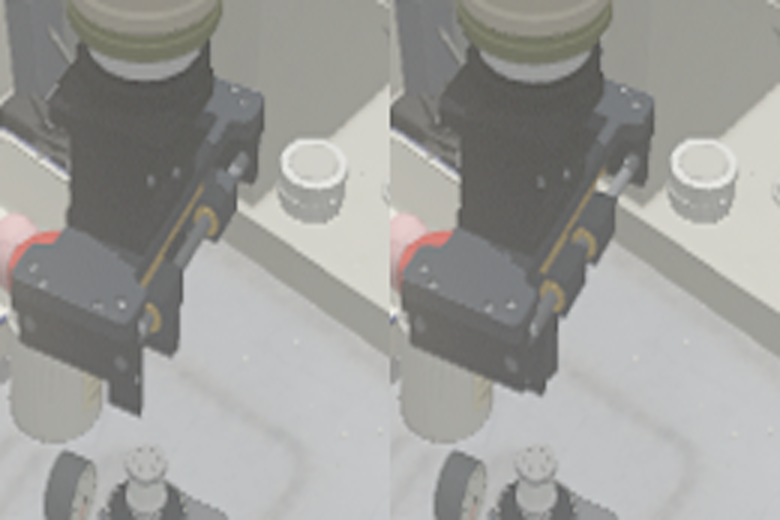

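Both views agree, and so does the lack of contact: the visible fingertips end about 27 mm behind the reported TCP, so contact with the collar should come near TCP z = 53 mm. The carriages are about 50 mm above the tips, which clears the cartridge top (35 to 46 mm above the collar). I'll open and descend again, checking force.

```bash
python3 -m handwheel '[[[0.0006,0,0],[0,0,0],0.1],[[0.0006,0,0],[0,0,0],0.1],[[0.0006,0,0],[0,0,0],0.1],[[0.0006,0,0],[0,0,0],0.1],[[0.0006,0,0],[0,0,0],0.1],[[0.0006,0,0.02],[0,0,0],0.1],[[0.0006,0,0.04],[0,0,0],0.1],[[0.0006,0,0.06],[0,0,0],0.1],[[0.0006,0,0.065],[0,0,0],0.1],[[0.0006,0,0.067],[0,0,0],0.1],[[0.0006,0,0.067],[0,0,0],0.1]]'
python3 - <<'E'
from h import *
goto()
E
python3 -m handwheel '[[[0,0,0.0015],[0,0,0],0.1],[[0,0,0.003],[0,0,0],0.1],[[0,0,0.003],[0,0,0],0.1]]'
python3 -m handwheel '[[[0,0,0.001],[0,0,0],0.1],[[0,0,0.002],[0,0,0],0.1],[[0,0,0.002],[0,0,0],0.1]]'
```

```text
clock: 7.0
tool_pos: [0.5418, -0.1341, 0.073]
tool_rot: [0.99, 0.138, 0.0, 0.0]
wrist_force: [0.9, 0.1, -0.6]
gripper_width: 0.039
yaw of tool x 15.9 tilt [ 1.e-04 -4.e-04 -1.e+00] tcp [ 0.5418 -0.1341  0.073 ] t 7.0 F [ 0.94  0.14 -0.59] w 0.038971476115011526
clock: 7.3
tool_pos: [0.5419, -0.1342, 0.0702]
tool_rot: [0.99, 0.138, 0.0, 0.0]
wrist_force: [0.7, -0.6, -0.2]
gripper_width: 0.0388
clock: 7.6
tool_pos: [0.5418, -0.1342, 0.0681]
tool_rot: [0.99, 0.138, 0.0, 0.0]
wrist_force: [-0.2, -0.3, -0.5]
gripper_width: 0.0392
```

```bash
python3 -m handwheel '[[[0,0,0.001],[0,0,0],0.1],[[0,0,0.002],[0,0,0],0.1],[[0,0,0.002],[0,0,0],0.1]]'
python3 - <<'E'
from h import *
T=robot.get_obs()['tool_pos']; d=shot('scene','s6'); C=cloud(d); R=Ro.from_quat([.99,.138,0,0]).as_matrix()
q=(C-T)@R*1000
for u in (330,332,334,336): print(u,[(v,q[v,u].round(0).tolist()) for v in range(246,256)])
shot('wrist','w6')
cv2.imwrite('pics/s6z.png',cv2.resize(cv2.imread('pics/s6.png')[200:300,290:400],None,fx=6,fy=6,interpolation=cv2.INTER_CUBIC))
E
```

```text
clock: 7.9
tool_pos: [0.5417, -0.1342, 0.0659]
tool_rot: [0.99, 0.138, 0.0, 0.0]
wrist_force: [-0.4, -0.2, -0.4]
gripper_width: 0.0391
330 [(246, [-29.0, -87.0, -101.0]), (247, [-30.0, -89.0, -101.0]), (248, [-31.0, -91.0, -101.0]), (249, [1.0, -31.0, -32.0]), (250, [-1.0, -33.0, -31.0]), (251, [7.0, -18.0, -12.0]), (252, [5.0, -22.0, -14.0]), (253, [4.0, -23.0, -13.0]), (254, [4.0, -25.0, -12.0]), (255, [2.0, -29.0, -13.0])]
332 [(246, [-35.0, -90.0, -106.0]), (247, [-34.0, -89.0, -103.0]), (248, [-33.0, -87.0, -98.0]), (249, [-34.0, -89.0, -97.0]), (250, [-3.0, -30.0, -30.0]), (251, [-3.0, -29.0, -27.0]), (252, [2.0, -19.0, -12.0]), (253, [-0.0, -24.0, -15.0]), (254, [-0.0, -24.0, -12.0]), (255, [-2.0, -28.0, -14.0])]
334 [(246, [-37.0, -87.0, -105.0]), (247, [-37.0, -87.0, -103.0]), (248, [-38.0, -89.0, -101.0]), (249, [-7.0, -29.0, -34.0]), (250, [-8.0, -30.0, -32.0]), (251, [-7.0, -29.0, -28.0]), (252, [-8.0, -31.0, -27.0]), (253, [-3.0, -20.0, -13.0]), (254, [-4.0, -23.0, -13.0]), (255, [-5.0, -24.0, -11.0])]
336 [(246, [-12.0, -29.0, -44.0]), (247, [-11.0, -28.0, -40.0]), (248, [-12.0, -30.0, -39.0]), (249, [-11.0, -29.0, -35.0]), (250, [-11.0, -27.0, -31.0]), (251, [-10.0, -26.0, -27.0]), (252, [-11.0, -28.0, -27.0]), (253, [-5.0, -17.0, -11.0]), (254, [-8.0, -21.0, -13.0]), (255, [-8.0, -22.0, -12.0])]
```

View pics/s6z.png

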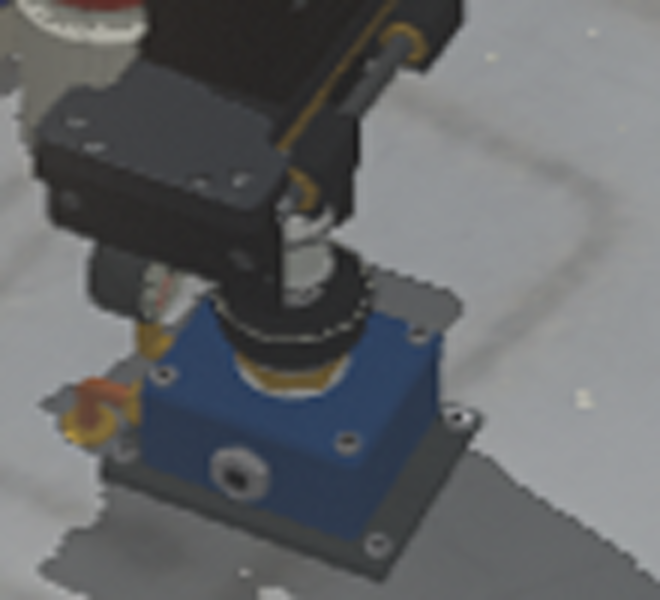

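View pics/w6.png

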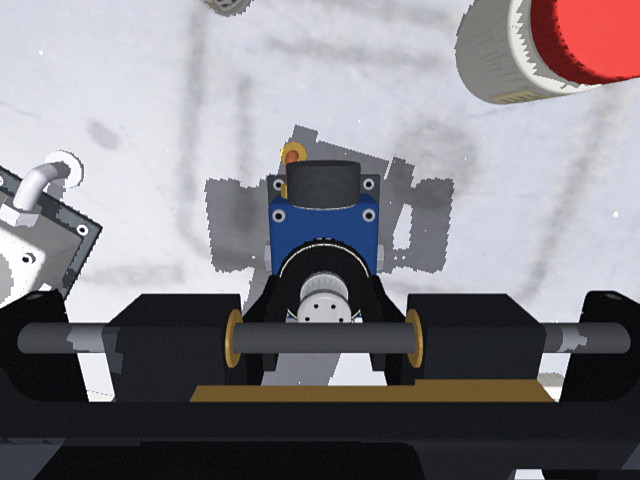

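The finger tip (331,251) is still about 14 mm above the collar by range. Continue.

```bash
python3 -m handwheel '[[[0,0,0.002],[0,0,0],0.1],[[0,0,0.004],[0,0,0],0.1],[[0,0,0.006],[0,0,0],0.1],[[0,0,0.006],[0,0,0],0.1]]'
python3 -m handwheel '[[[0,0,0.001],[0,0,0],0.1],[[0,0,0.002],[0,0,0],0.1],[[0,0,0.002],[0,0,0],0.1]]'
```

```text
clock: 8.4
tool_pos: [0.5416, -0.1341, 0.0597]
tool_rot: [0.99, 0.138, -0.0, 0.0]
wrist_force: [-0.3, -0.3, -0.5]
gripper_width: 0.0391
clock: 8.7
tool_pos: [0.5415, -0.1341, 0.0575]
tool_rot: [0.99, 0.138, -0.0, 0.0]
wrist_force: [-1.1, 0.1, -0.0]
gripper_width: 0.039
```

```bash
python3 -m handwheel '[[[0,0,0.001],[0,0,0],0.1],[[0,0,0.002],[0,0,0],0.1],[[0,0,0.002],[0,0,0],0.1]]'
```

```text
clock: 9.0
tool_pos: [0.5413, -0.1341, 0.0553]
tool_rot: [0.99, 0.138, -0.0, 0.0]
wrist_force: [-0.3, 0.6, 0.4]
gripper_width: 0.0394
```

```bash
python3 -m handwheel '[[[0,0,0.001],[0,0,0],0.1],[[0,0,0.001],[0,0,0],0.1]]'
```

```text
clock: 9.2
tool_pos: [0.5413, -0.1341, 0.0542]
tool_rot: [0.99, 0.138, -0.0, 0.0]
wrist_force: [-0.1, -0.3, -0.5]
gripper_width: 0.0391
```

```bash
python3 -m handwheel '[[[0,0,0.001],[0,0,0],0.1],[[0,0,0.001],[0,0,0],0.1]]'
```

```text
clock: 9.4
tool_pos: [0.5413, -0.1341, 0.0531]
tool_rot: [0.99, 0.138, -0.0, -0.0]
wrist_force: [-0.1, -0.0, -0.5]
gripper_width: 0.0387
```

```bash
python3 -m handwheel '[[[0,0,0.001],[0,0,0],0.1],[[0,0,0.001],[0,0,0],0.1]]'
```

```text
clock: 9.6
tool_pos: [0.5415, -0.1341, 0.0528]
tool_rot: [0.99, 0.138, -0.0, 0.0]
wrist_force: [-2.6, 0.8, 7.4]
gripper_width: 0.0393
```

```bash
python3 -m handwheel '[[[0,0,0.001],[0,0,0],0.1],[[0,0,0.001],[0,0,0],0.1]]'
```

```text
clock: 9.8
tool_pos: [0.5416, -0.1341, 0.0527]
tool_rot: [0.99, 0.138, -0.0, 0.0]
wrist_force: [-4.7, 1.2, 9.7]
gripper_width: 0.0394
```

Contact at TCP z≈52.9 (tips at about 80 mm, agreeing with the range offset). Now press the collar through its travel.

```bash
python3 -m handwheel '[[[0,0,0.001],[0,0,0],0.1],[[0,0,0.002],[0,0,0],0.1]]'
```

```text
clock: 10.0
tool_pos: [0.5415, -0.1341, 0.0517]
tool_rot: [0.99, 0.138, -0.0, 0.001]
wrist_force: [-4.2, 0.4, 9.0]
gripper_width: 0.0392
```

```bash
python3 -m handwheel '[[[0,0,0.001],[0,0,0],0.1],[[0,0,0.002],[0,0,0],0.1]]'
```

```text
clock: 10.2
tool_pos: [0.5416, -0.1341, 0.0504]
tool_rot: [0.99, 0.138, -0.0, 0.001]
wrist_force: [-4.5, 0.2, 10.1]
gripper_width: 0.0391
```

```bash
python3 -m handwheel '[[[0,0,0.001],[0,0,0],0.1],[[0,0,0.002],[0,0,0],0.1]]'
```

```text
clock: 10.4
tool_pos: [0.5416, -0.1341, 0.0494]
tool_rot: [0.99, 0.138, -0.0, 0.001]
wrist_force: [-4.5, 0.7, 11.1]
gripper_width: 0.039
```

```bash
python3 -m handwheel '[[[0,0,0.001],[0,0,0],0.1],[[0,0,0.001],[0,0,0],0.1]]'
python3 - <<'E'
from h import *
shot('wrist','w7');d=shot('scene','s7'); goto()
cv2.imwrite('pics/s7z.png',cv2.resize(cv2.imread('pics/s7.png')[200:300,290:400],None,fx=6,fy=6,interpolation=cv2.INTER_CUBIC))
E
```

```text
clock: 10.6
tool_pos: [0.5416, -0.1341, 0.0494]
tool_rot: [0.99, 0.138, -0.0, 0.001]
wrist_force: [-5.1, 0.7, 10.4]
gripper_width: 0.0394
yaw of tool x 15.88 tilt [-5.0e-04 -2.2e-03 -1.0e+00] tcp [ 0.5416 -0.1341  0.0494] t 10.7 F [-5.32  0.93 10.61] w 0.039006157047536065
```

View pics/s7z.png

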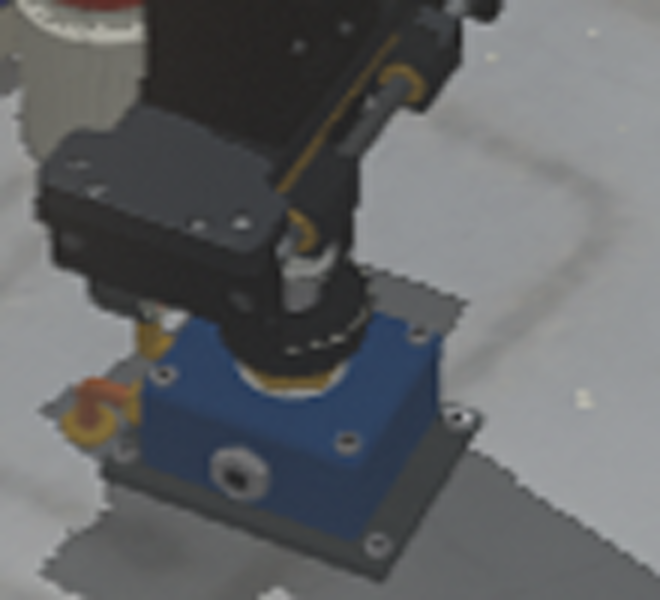

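View pics/w7.png

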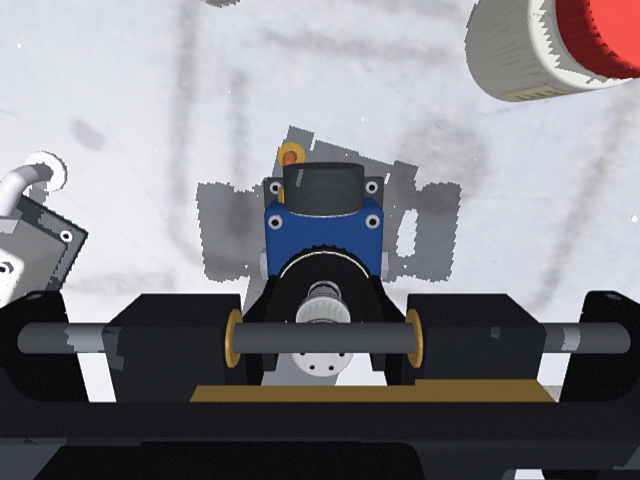

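```bash
python3 - <<'E'
from h import *
d=dict(np.load('/tmp/w7.npz'));C=cloud(d)
for v in range(283,376,6): print(v,C[v,323].round(4),d['img'][v,323])
E
```

```text
283 [ 0.5478 -0.1321  0.0745] [77 76 84]
289 [ 0.5474 -0.1323  0.081 ] [103 103 111]
295 [ 0.5522 -0.1309  0.0976] [76 77 84]
301 [ 0.5514 -0.1311  0.1018] [167 166 175]
307 [ 0.552  -0.131   0.1086] [151 155 154]
313 [ 0.5506 -0.1314  0.1111] [151 152 153]
319 [ 0.5516 -0.1311  0.1178] [74 76 79]
325 [ 0.5748 -0.1245  0.1613] [56 57 60]
331 [ 0.5744 -0.1246  0.1634] [59 62 68]
337 [ 0.5731 -0.125   0.1641] [70 72 77]
343 [ 0.5716 -0.1254  0.1645] [75 78 81]
349 [ 0.5698 -0.1259  0.1643] [68 71 76]
355 [ 0.5378 -0.135   0.1217] [193 196 198]
361 [ 0.5347 -0.1359  0.1214] [194 194 200]
367 [ 0.5315 -0.1368  0.1209] [193 194 198]
373 [ 0.5293 -0.1374  0.1217] [193 191 195]
```

The wrist view shows the cartridge top at (323,360) has risen about 6–7 mm (z 0.1156→0.1215), so it is unlocked. Now I raise to the grip height and close.

```bash
python3 -m handwheel '[[[0,0,-0.003],[0,0,0],0.1],[[0,0,-0.01],[0,0,0],0.1],[[0,0,-0.018],[0,0,0],0.1],[[0,0,-0.019],[0,0,0],0.1],[[0,0,-0.019],[0,0,0],0.1]]'
python3 - <<'E'
from h import *
shot('scene','s8');shot('wrist','w8');goto((.5405,-.1345,.0685))
cv2.imwrite('pics/s8z.png',cv2.resize(cv2.imread('pics/s8.png')[200:300,290:400],None,fx=6,fy=6,interpolation=cv2.INTER_CUBIC))
E
```

```text
clock: 11.2
tool_pos: [0.5418, -0.1342, 0.0688]
tool_rot: [0.99, 0.138, -0.0, 0.001]
wrist_force: [-0.1, -0.5, 0.3]
gripper_width: 0.0393
shift mm [-1.   0.2 -0.3]
yaw of tool x 15.88 tilt [-8.0e-04 -2.2e-03 -1.0e+00] tcp [ 0.5414 -0.1341  0.0682] t 11.3 F [ 0.09  0.45 -0.48] w 0.03943004946630709
```

View pics/s8z.png

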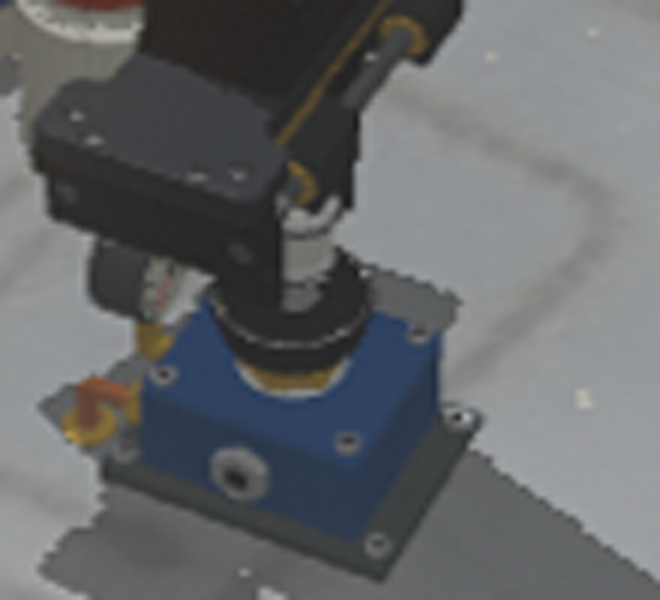

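View pics/w8.png

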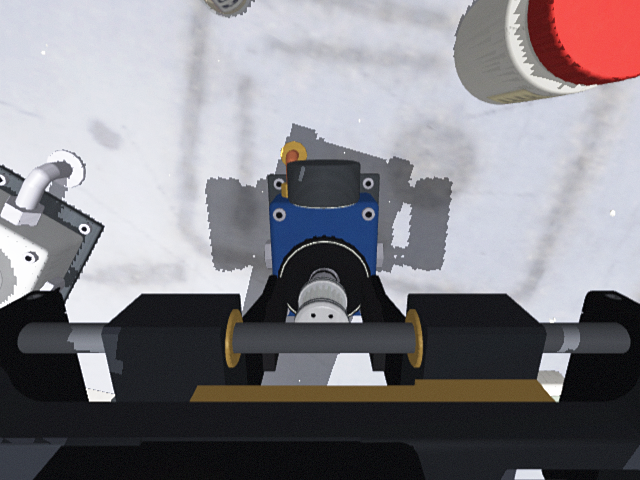

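The cartridge stands raised with its stem visible above the collar (scene crop, 300,295), and the fingers straddle the body. Closing gently.

```bash
python3 -m handwheel '[[[-0.0006,0,0],[0,0,0],0.2],[[-0.0006,0,0],[0,0,0],0.3],[[-0.0006,0,0],[0,0,0],0.4],[[-0.0006,0,0],[0,0,0],0.5],[[-0.0006,0,0],[0,0,0],0.6],[[-0.0006,0,0],[0,0,0],0.7]]' 10
```

```text
clock: 11.9
tool_pos: [0.5408, -0.1341, 0.0681]
tool_rot: [0.99, 0.138, -0.001, 0.001]
wrist_force: [0.8, 0.5, -1.4]
gripper_width: 0.0257
```

```bash
python3 -m handwheel '[[[0,0,0],[0,0,0],1],[[0,0,0],[0,0,0],1],[[0,0,0],[0,0,0],1],[[0,0,-0.003],[0,0,0],1],[[0,0,-0.006],[0,0,0],1],[[0,0,-0.009],[0,0,0],1]]' 30
```

```text
clock: 12.5
tool_pos: [0.5407, -0.1341, 0.0773]
tool_rot: [0.99, 0.138, -0.001, 0.001]
wrist_force: [-0.3, 1.1, -3.1]
gripper_width: 0.0252
```

```bash
python3 -m handwheel '[[[0,0,-0.005],[0,0,0],1],[[0,0,-0.01],[0,0,0],1],[[0,0,-0.015],[0,0,0],1]]' 30
```

```text
clock: 12.8
tool_pos: [0.5408, -0.1341, 0.0931]
tool_rot: [0.99, 0.138, -0.001, 0.001]
wrist_force: [0.0, -0.2, -2.6]
gripper_width: 0.0255
```

```bash
python3 -m handwheel '[[[0,0,-0.015],[0,0,0],1],[[0,0,-0.03],[0,0,0],1],[[0,0,-0.045],[0,0,0],1],[[0,0,-0.06],[0,0,0],1],[[0,0,-0.06],[0,0,0],1],[[0,0,-0.06],[0,0,0],1]]' 30
python3 - <<'E'
from h import *
shot('scene','s9');shot('wrist','w9');goto((.469,.093,.155),(.469,.093,.135))
E
```

```text
clock: 13.4
tool_pos: [0.541, -0.134, 0.1533]
tool_rot: [0.99, 0.138, -0.0, 0.001]
wrist_force: [-0.3, -0.3, -3.2]
gripper_width: 0.0255
shift mm [  -6.6 -237.8   -3. ]
shift mm [  -6.5 -237.8   17. ]
yaw of tool x 15.88 tilt [-0.0021 -0.0019 -1.    ] tcp [ 0.5404 -0.1339  0.1523] t 13.5 F [ 0.12  0.03 -2.29] w 0.02512441427127101
```

View pics/s9.png

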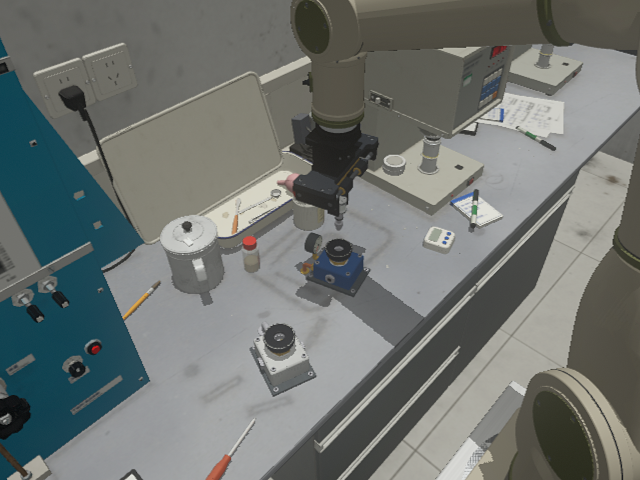

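View pics/w9.png

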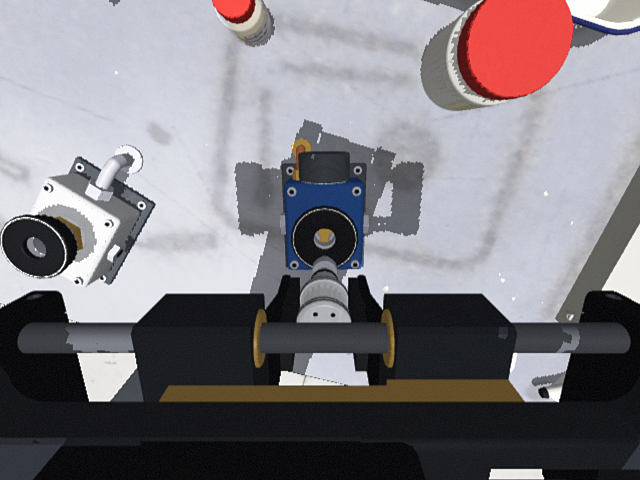

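Cartridge is out and hangs straight in the fingers (stem at (323,265) in the wrist view), and the purge coupling is empty. Now over to the inlet at the same height.

```bash
python3 - <<'E'
from h import *
goto((.4683,.0934,.1523))
E
python3 -m handwheel '[[[0,-0.02,0],[0,0,0],1],[[-0.001,-0.05,0],[0,0,0],1],[[-0.002,-0.08,0],[0,0,0],1],[[-0.003,-0.11,0],[0,0,0],1],[[-0.004,-0.14,0],[0,0,0],1],[[-0.005,-0.17,0],[0,0,0],1],[[-0.006,-0.2,0],[0,0,0],1],[[-0.007,-0.225,0],[0,0,0],1],[[-0.007,-0.238,0],[0,0,0],1],[[-0.007,-0.238,0],[0,0,0],1],[[-0.007,-0.238,0],[0,0,0],1],[[-0.007,-0.238,0],[0,0,0],1]]' 30
python3 - <<'E'
from h import *
shot('wrist','w10');goto((.4683,.0934,.1523))
E
```

```text
shift mm [  -7.1 -238.4   -0.3]
yaw of tool x 15.88 tilt [-0.0021 -0.0019 -1.    ] tcp [ 0.5404 -0.1339  0.1523] t 13.5 F [ 0.12  0.03 -2.29] w 0.02512441427127101
clock: 14.7
tool_pos: [0.4689, 0.0917, 0.1518]
tool_rot: [0.991, 0.137, -0.001, 0.001]
wrist_force: [-0.4, 0.8, -2.1]
gripper_width: 0.0255
shift mm [-0.1 -1.7 -0.5]
yaw of tool x 15.77 tilt [-0.0024 -0.002  -1.    ] tcp [0.4688 0.0918 0.1518] t 14.75 F [-0.02 -0.51 -2.04] w 0.025228578935226852
```

View pics/w10.png

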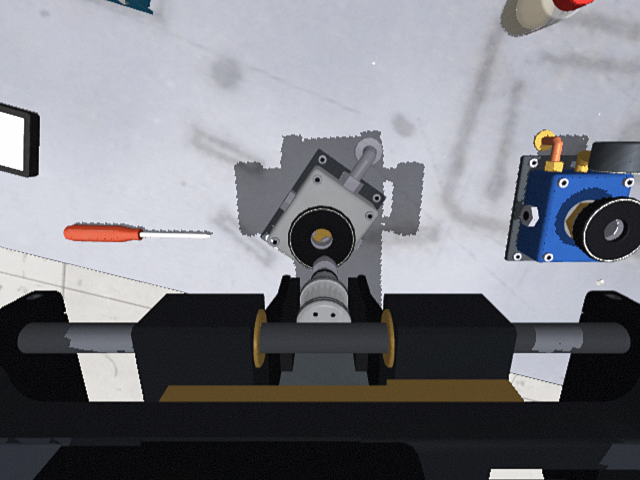

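```bash
python3 - <<'E'
from m import *
meas('w9',(324,236),None,R=42,cart=False)
meas('w10',(322,236),None,R=42,cart=False)
for n,c in(('w9',(324,238)),('w10',(322,238))):
    d=dict(np.load(f'/tmp/{n}.npz')); g=cv2.cvtColor(d['img'],cv2.COLOR_RGB2HSV)
    yy,xx=np.mgrid[0:480,0:640]
    # hole: bright inside ring
    m=((d['img'].max(-1)>70)&(np.hypot(xx-c[0],yy-c[1])<17)&(yy<254)).astype(np.uint8)
    k,l,s,ce=cv2.connectedComponentsWithStats(m); print(n,s[1:].tolist(),ce[1:].round(1).tolist())
a=np.hstack([cv2.imread(f'pics/{n}.png')[190:330,260:390] for n in('w9','w10')]); cv2.imwrite('pics/cmp.png',cv2.resize(a,None,fx=3,fy=4,interpolation=cv2.INTER_CUBIC))
E
```

```text
purge ell [324.  237.4] [64.7 67.2] at z 0.0801 [ 0.5427 -0.134   0.0801]
   enclosing [ 541.6 -134.4] 27.7
purge ell [321.3 237.4] [64.7 67.7] at z 0.0807 [0.4707 0.0939 0.0807]
   enclosing [469.3  93.5] 27.9
w9 [[314, 228, 22, 21, 360]] [[324.2, 238.3]]
w10 [[311, 229, 22, 20, 355]] [[321.2, 238.5]]
```

View pics/cmp.png

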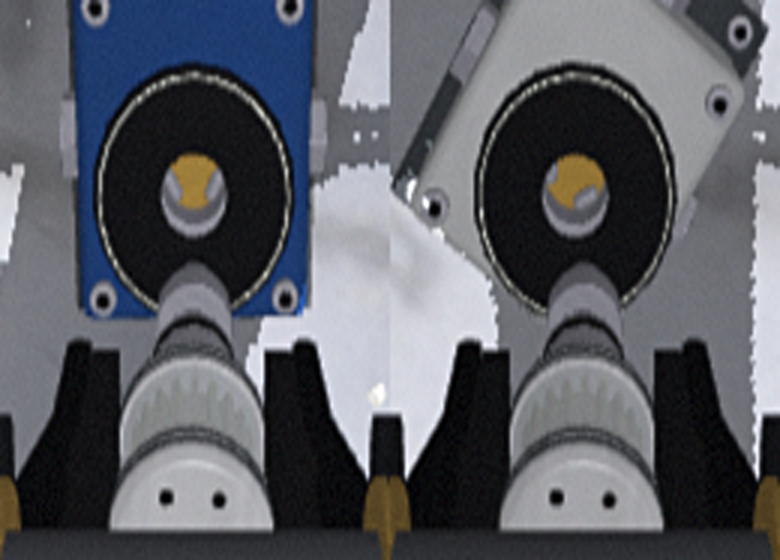

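Comparing the two views, the inlet collar is 3 px (about 2 mm) off in tool −y. I correct that and go down to just above the collar.

```bash
python3 -m handwheel '[[[0.0005,-0.002,0.005],[0,0,0],1],[[0.0005,-0.002,0.015],[0,0,0],1],[[0.0005,-0.002,0.03],[0,0,0],1],[[0.0005,-0.002,0.04],[0,0,0],1],[[0.0005,-0.002,0.04],[0,0,0],1],[[0.0005,-0.002,0.04],[0,0,0],1]]' 30
python3 - <<'E'
from h import *
shot('wrist','w11');shot('scene','s11');goto((.4688,.0938,.1))
a=cv2.resize(cv2.imread('pics/w11.png')[200:340,250:400],None,fx=2.6,fy=4);b=cv2.resize(cv2.imread('pics/s11.png')[290:400,230:330],(390,560))
cv2.imwrite('pics/c11.png',np.hstack([a,b]))
E
```

```text
clock: 15.35
tool_pos: [0.4686, 0.0938, 0.1117]
tool_rot: [0.991, 0.137, -0.002, 0.001]
wrist_force: [0.3, -0.7, -2.1]
gripper_width: 0.0251
shift mm [-0.2 -0.  12.3]
yaw of tool x 15.76 tilt [-0.0016 -0.0019 -1.    ] tcp [0.4691 0.0939 0.1123] t 15.45 F [ 0.71  0.31 -1.44] w 0.0256970312445752
```

View pics/c11.png

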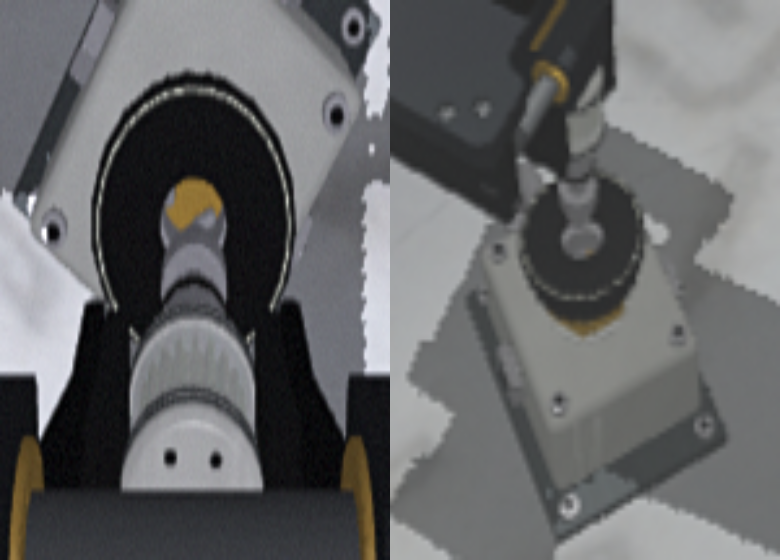

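The stem is centred on the hole in the wrist view and coming in over it in the scene. Go in gently.

```bash
python3 -m handwheel '[[[-0.0002,0,0.003],[0,0,0],1],[[-0.0002,0,0.006],[0,0,0],1],[[-0.0002,0,0.009],[0,0,0],1],[[-0.0002,0,0.012],[0,0,0],1],[[-0.0002,0,0.012],[0,0,0],1]]' 30
```

```text
clock: 15.95
tool_pos: [0.4685, 0.0937, 0.0998]
tool_rot: [0.991, 0.137, -0.001, 0.001]
wrist_force: [-0.4, -0.3, -0.7]
gripper_width: 0.0252
```

```bash
python3 -m handwheel '[[[0,0,0.002],[0,0,0],1],[[0,0,0.004],[0,0,0],1],[[0,0,0.006],[0,0,0],1],[[0,0,0.006],[0,0,0],1]]' 30
```

```text
clock: 16.35
tool_pos: [0.4683, 0.0937, 0.0935]
tool_rot: [0.991, 0.137, -0.002, 0.001]
wrist_force: [-0.4, -0.2, -1.7]
gripper_width: 0.0253
```

```bash
python3 -m handwheel '[[[0,0,0.002],[0,0,0],1],[[0,0,0.004],[0,0,0],1],[[0,0,0.004],[0,0,0],1]]' 30
```

```text
clock: 16.65
tool_pos: [0.4681, 0.0936, 0.0892]
tool_rot: [0.991, 0.137, -0.002, 0.001]
wrist_force: [0.6, 0.1, -2.7]
gripper_width: 0.025
```

```bash
python3 -m handwheel '[[[0.0004,0,0.002],[0,0,0],1],[[0.0004,0,0.004],[0,0,0],1],[[0.0004,0,0.004],[0,0,0],1]]' 30
```

```text
clock: 16.95
tool_pos: [0.4683, 0.0937, 0.0849]
tool_rot: [0.991, 0.137, -0.002, 0.001]
wrist_force: [-0.0, 1.2, -2.1]
gripper_width: 0.0254
```

```bash
python3 -m handwheel '[[[0,0,0.0015],[0,0,0],1],[[0,0,0.003],[0,0,0],1],[[0,0,0.003],[0,0,0],1]]' 30
```

```text
clock: 17.25
tool_pos: [0.4681, 0.0936, 0.0816]
tool_rot: [0.991, 0.137, -0.002, 0.001]
wrist_force: [0.0, -0.0, -3.2]
gripper_width: 0.0248
```

```bash
python3 -m handwheel '[[[0,0,0.001],[0,0,0],1],[[0,0,0.002],[0,0,0],1],[[0,0,0.002],[0,0,0],1]]' 30
```

```text
clock: 17.55
tool_pos: [0.4681, 0.0936, 0.0795]
tool_rot: [0.991, 0.137, -0.002, 0.001]
wrist_force: [-1.0, 0.0, -2.7]
gripper_width: 0.0253
```

```bash
python3 -m handwheel '[[[0.0002,0,0.001],[0,0,0],1],[[0.0002,0,0.002],[0,0,0],1],[[0.0002,0,0.003],[0,0,0],1]]' 30
```

```text
clock: 17.85
tool_pos: [0.469, 0.094, 0.0772]
tool_rot: [0.991, 0.137, -0.002, 0.001]
wrist_force: [-1.0, 0.3, 10.2]
gripper_width: 0.0251
```

```bash
python3 -m handwheel '[[[0.0002,0,0.001],[0,0,0],1],[[0.0002,0,0.002],[0,0,0],1],[[0.0002,0,0.003],[0,0,0],1]]' 30
```

```text
clock: 18.15
tool_pos: [0.4697, 0.0943, 0.0753]
tool_rot: [0.991, 0.137, -0.001, 0.001]
wrist_force: [-3.0, -0.3, 11.3]
gripper_width: 0.0251
```

```bash
python3 -m handwheel '[[[0,0,0.001],[0,0,0],1],[[0,0,0.002],[0,0,0],1]]' 30
```

```text
clock: 18.35
tool_pos: [0.47, 0.0943, 0.0741]
tool_rot: [0.991, 0.137, -0.001, 0.001]
wrist_force: [-4.0, -1.3, 9.7]
gripper_width: 0.0251
```

```bash
python3 -m handwheel '[[[0,0,0.001],[0,0,0],1],[[0,0,0.002],[0,0,0],1]]' 30
```

```text
clock: 18.55
tool_pos: [0.47, 0.0943, 0.0728]
tool_rot: [0.991, 0.137, -0.001, 0.001]
wrist_force: [-4.4, -0.7, 8.2]
gripper_width: 0.0254
```

Against the jaws at 8–11 N, as described. Continue in short steps.

```bash
python3 -m handwheel '[[[-0.0003,0,0.001],[0,0,0],1],[[-0.0003,0,0.002],[0,0,0],1],[[-0.0003,0,0.003],[0,0,0],1]]' 30
```

```text
clock: 18.85
tool_pos: [0.4697, 0.0942, 0.0702]
tool_rot: [0.991, 0.137, -0.001, 0.001]
wrist_force: [-3.4, -1.0, 4.7]
gripper_width: 0.0252
```

```bash
python3 -m handwheel '[[[-0.0003,0,0.001],[0,0,0],1],[[-0.0003,0,0.002],[0,0,0],1],[[-0.0003,0,0.003],[0,0,0],1]]' 30
```

```text
clock: 19.15
tool_pos: [0.4697, 0.0942, 0.0676]
tool_rot: [0.991, 0.137, -0.001, 0.002]
wrist_force: [-3.7, -0.4, 8.7]
gripper_width: 0.0255
```

```bash
python3 -m handwheel '[[[0,0,0.001],[0,0,0],1],[[0,0,0.002],[0,0,0],1]]' 30
```

```text
clock: 19.35
tool_pos: [0.47, 0.0943, 0.0662]
tool_rot: [0.991, 0.137, -0.0, 0.002]
wrist_force: [-3.8, -1.1, 9.1]
gripper_width: 0.0249
```

```bash
python3 -m handwheel '[[[-0.0003,0,0.001],[0,0,0],1],[[-0.0003,0,0.002],[0,0,0],1],[[-0.0003,0,0.003],[0,0,0],1]]' 30
```

```text
clock: 19.65
tool_pos: [0.47, 0.0943, 0.0638]
tool_rot: [0.991, 0.137, 0.0, 0.002]
wrist_force: [-3.1, -1.1, 9.0]
gripper_width: 0.0252
```

```bash
python3 -m handwheel '[[[-0.0003,0,0.001],[0,0,0],1],[[-0.0003,0,0.002],[0,0,0],1]]' 30
```

```text
clock: 19.85
tool_pos: [0.4697, 0.0942, 0.0619]
tool_rot: [0.991, 0.137, 0.0, 0.002]
wrist_force: [-1.5, -1.1, 5.4]
gripper_width: 0.0251
```

```bash
python3 -m handwheel '[[[0,0,0.001],[0,0,0],1],[[0,0,0.002],[0,0,0],1]]' 30; python3 - <<'E'
from h import *
shot('wrist','w12');shot('scene','s12');goto((.4688,.0938,.1))
a=cv2.resize(cv2.imread('pics/w12.png')[200:340,250:400],None,fx=2.6,fy=4);b=cv2.resize(cv2.imread('pics/s12.png')[290:400,230:330],(390,560))
cv2.imwrite('pics/c12.png',np.hstack([a,b]))
E
```

```text
clock: 20.05
tool_pos: [0.4704, 0.0945, 0.0607]
tool_rot: [0.991, 0.137, 0.001, 0.002]
wrist_force: [-4.5, 0.1, 18.5]
gripper_width: 0.0251
shift mm [ -1.8   0.4 -39.1]
yaw of tool x 15.78 tilt [ 0.0021 -0.0035 -1.    ] tcp [0.4705 0.0945 0.0609] t 20.15 F [-3.74 -0.31 13.14] w 0.02548899164403044
```

View pics/c12.png

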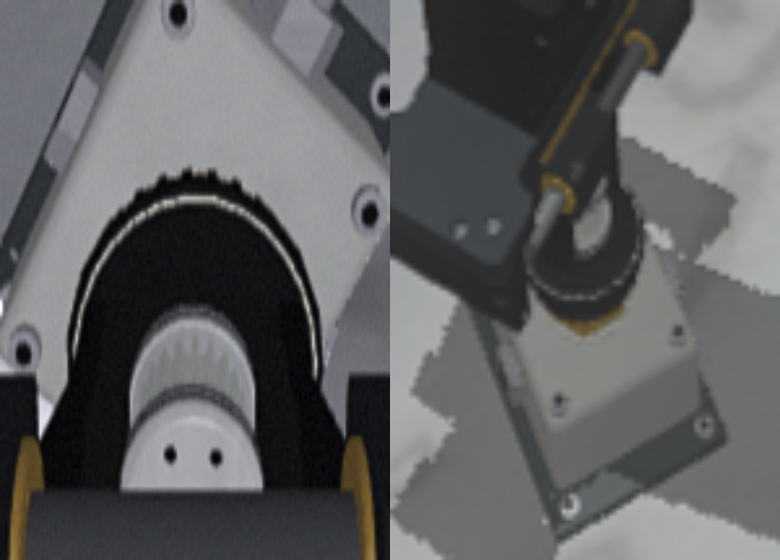

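Force fell to 5 N at z=61.9 (snap), then rose to 18 N (bottom), where I stopped. Now I ease off to zero load and check the hold and the collar height.

```bash
python3 -m handwheel '[[[-0.0005,0,-0.0005],[0,0,0],1],[[-0.001,0,-0.001],[0,0,0],1],[[-0.001,0,-0.0015],[0,0,0],1]]' 30; python3 - <<'E'
from h import *
for n in('w11','w12'):
    d=dict(np.load(f'/tmp/{n}.npz')); C=cloud(d); m=(d['img'].max(-1)<110)&(np.hypot(C[...,0]-.4705,C[...,1]-.094)<.027)&(np.abs(C[...,2]-.08)<.01)&(np.mgrid[0:480,0:640][0]<270)&(np.abs(np.mgrid[0:480,0:640][1]-323)<26)
    print(n,m.sum(),np.median(C[...,2][m]))
d=dict(np.load('/tmp/w12.npz'));C=cloud(d)
for v in (262,270,278,290,300): print(v,C[v,323].round(4),d['img'][v,323])
E
```

```text
clock: 20.45
tool_pos: [0.4695, 0.0942, 0.0622]
tool_rot: [0.991, 0.137, 0.001, 0.002]
wrist_force: [-2.3, -0.3, -1.2]
gripper_width: 0.0254
w11 1882 0.08075849314651729
w12 1134 0.08066900858928285
262 [0.4863 0.0992 0.0807] [16 17 18]
270 [0.4813 0.0977 0.0795] [19 19 21]
278 [0.4807 0.0976 0.0889] [72 73 74]
290 [0.4803 0.0975 0.1023] [124 129 127]
300 [0.4812 0.0978 0.1144] [131 131 135]
```

The collar is back at its resting height (80.7 mm against 80.8 before), and there's no upward spring push. One light tug, then release.

```bash
python3 -m handwheel '[[[0,0,-0.0005],[0,0,0],1],[[0,0,-0.0008],[0,0,0],1]]' 30
```

```text
clock: 20.65
tool_pos: [0.4692, 0.0941, 0.0625]
tool_rot: [0.991, 0.137, 0.001, 0.002]
wrist_force: [1.5, 0.6, -8.1]
gripper_width: 0.025
```

It holds against about 6 N. Ease back, open, and withdraw straight up.

```bash
python3 -m handwheel '[[[0,0,0.0003],[0,0,0],1],[[0,0,0.0003],[0,0,0],0.4],[[0,0,0.0003],[0,0,0],0.2],[[0,0,0.0003],[0,0,0],0.05],[[0,0,0.0003],[0,0,0],0.05],[[0,0,0.0003],[0,0,0],0.05],[[0,0,0.0003],[0,0,0],0.05]]' 10
python3 - <<'E'
from h import *
goto()
E
```

```text
clock: 21.35
tool_pos: [0.4692, 0.0942, 0.0621]
tool_rot: [0.991, 0.137, 0.001, 0.002]
wrist_force: [-0.0, -0.3, 0.6]
gripper_width: 0.0407
yaw of tool x 15.78 tilt [ 0.0015 -0.0032 -1.    ] tcp [0.4692 0.0942 0.0621] t 21.35 F [-0.03 -0.27  0.57] w 0.04073860938139008
```

```bash
python3 -m handwheel '[[[0,0,-0.01],[0,0,0],0.05],[[0,0,-0.025],[0,0,0],0.05],[[0,0,-0.05],[0,0,0],0.05],[[0,0,-0.08],[0,0,0],0.05],[[0,0,-0.11],[0,0,0],0.05],[[-0.01,0,-0.14],[0,0,0],0.05],[[-0.02,0,-0.14],[0,0,0],0.05],[[-0.02,0,-0.14],[0,0,0],0.05]]'
python3 - <<'E'
from h import *
shot('wrist','w13');shot('scene','s13');d=shot('top','t13');goto()
from m import meas
d=dict(np.load('/tmp/w13.npz'));C=cloud(d)
m=(np.hypot(C[...,0]-.469,C[...,1]-.0935)<.03)
print('collar z',np.median(C[...,2][m&(np.abs(C[...,2]-.08)<.008)]),'cart top',np.median(C[...,2][m&(C[...,2]>.108)&(C[...,2]<.13)]),(m&(C[...,2]>.108)&(C[...,2]<.13)).sum())
E
```

```text
clock: 22.15
tool_pos: [0.4494, 0.089, 0.203]
tool_rot: [0.991, 0.137, 0.001, 0.002]
wrist_force: [0.3, -0.5, -1.0]
gripper_width: 0.0411
yaw of tool x 15.77 tilt [ 5.0e-04 -3.4e-03 -1.0e+00] tcp [0.4495 0.089  0.2015] t 22.3 F [-0.91  0.65  0.16] w 0.041290662588252265
collar z 0.08074310116713518 cart top 0.11583753512345302 748
```

View pics/s13.png

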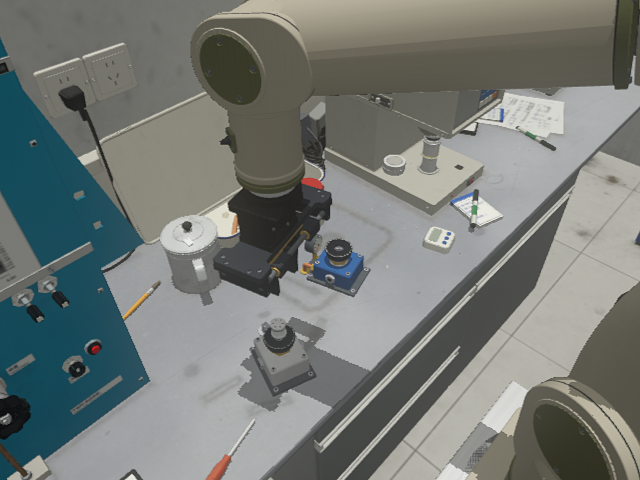

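View pics/w13.png

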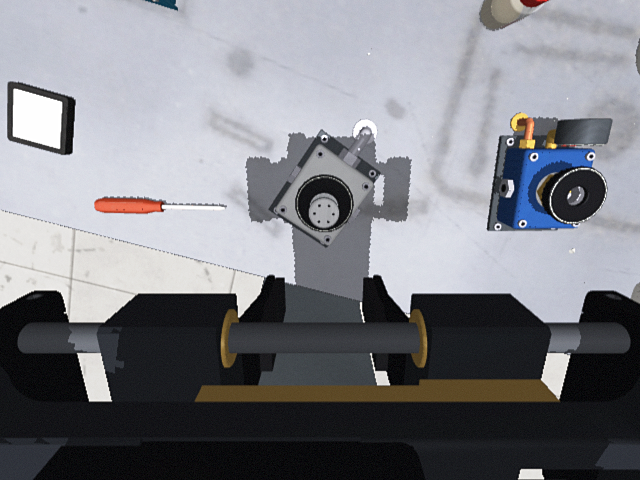

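The cartridge stands at (323,212) in the inlet. Its top is 35.1 mm above the collar, which is the locked value (78−43), and the collar is fully up. The gripper is clear, so I hand in.

```bash
python3 -c "
from plant import robot
print(robot.sign_off())"
```

```text
the job is handed in; nothing more can be done
None
```

I unlocked the cartridge from the purge stand, drew it out, and pushed it into the inlet coupling until it locked. I handed the job in at about 22 s.

- **Unlocking:** I pressed the collar down about 3.5 mm with roughly 11 N. The cartridge rose about 6 mm in the image (7 mm nominal), and I then gripped it and lifted it out with almost no force.
- **Inserting:** the jaws and valve spring resisted with 5–11 N, then the force dropped as the jaws snapped in. It peaked at 18.5 N at the bottom, under the 35 N limit, and I stopped there.
- **Lock checks:** the collar was back at its resting height (80.7 mm, against 80.8 before). The cartridge held against a light tug of about 6 N. After release its top stood 35.1 mm above the collar, as it should when locked.
- **Bystanders:** the gripper never went near the vial, jar or timer. I did not measure their positions again at the end, and the arm partly hid the vial and jar in the last scene view.
- **Disagreement:** the fingertips sat about 27 mm behind the reported TCP in the range images, and the first touch on the collar confirmed it. I worked with that measured offset instead of the stated one. A sideways force of 4–5 N also showed whenever I pressed down.

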